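# Uncouple the stake wagon on the model railway

### The arm

A 6-joint arm with a two-finger parallel gripper is mounted at the origin on the work surface. World frame = base frame: x ahead of the robot, y to its left, z up, the work surface at z = 0. Lengths are in m, angles in rad, forces in N, time in s.
With the tool pointing down it reaches from about 0.225 to 0.725 m from the base axis. Payload 3.1 kg.
Tool frame: the origin (TCP) lies at the very end of the fingers, on their centre line; the grasp point (between the pads) lies 19 mm behind it (env.pinch_z is the y of the grasp point in the tool frame, in m); y points along the fingers, z is the direction in which the jaws open and shut, and the axes are right-handed (so a half turn about y gives the same grasp; the last joint's range is limited). The gripper opens to 85 mm and grips with 20 to 120 N. Pads are 22 mm wide; open, the fingers measure 114 mm over their backs; the gripper's body (76 mm by 85 mm) begins 54 mm behind the grasp point. The pads swing forward as they close: fully open they stand 13 mm farther back than shut.
Start: joints at [1.095, 0.048, 0.099, 1.622, 0, 1.443], TCP at [0.179, 0.494, 0.231] pointing down, gripper open.
Joint ranges: [-2.91, 2.91], [-0.99, 1.94], [-1.21, 1.42], [-2.12, 2.29], [-1.49, 1.47], [-3.14, 3.14]. Speed limits (rad/s): [2.79, 2.79, 3.14, 3.14, 3.14, 3.14].

### API

Orientations are given as a rotation vector (axis times angle).
In Python, from workcell import env gives the robot as it stands.
- The arm moves only by the tool send_rows, never from a script. Its argument "plan" is a list of rows, each an object with "fingers": the closure, from 0 (fully open) to 1 (shut); "travel": the shift along the tool's x, y, z in m, a list of three; "turn": the turn about the tool's y in rad. In form: [{"fingers": fingers, "travel": [x, y, z], "turn": turn}, ...]. A call has 1 to 10 rows; each row is the pose to reach, as a shift and turn from the pose commanded when the call began, along the tool's axes at that moment; what a row does not reach only later rows make up. A row lasts 1/12 s, in which the tool goes at most 41.7 mm and 7.16 degrees, less where a joint would pass 70% of its speed; a pose out of reach is approached as far as the arm can. A call with a gripper value outside its range is refused whole. The fingers move at their own pace and stop on an object; "grip_force" is the grip in N (left out, the last holds). Time passes only in rows, so rows that repeat a pose let the fingers close. It gives the time, the measured TCP pose, the force and the opening at its end, in the units of the state.
- env.observe(): the state, without advancing time (a new reading comes with each control period).
- env.read_camera(name): name is "scene" or "top" or "wrist"; returns (picture, depth): 384x512x3 uint8, red, green, blue; 384x512 float32, m along the optical axis (not along the pixel's ray), 0 where there is no reading.
- env.camera_model(name): a dict with "mtx" (3x3 intrinsics, pixels), "k1" (the pictures are not rectified: a ray, as slopes to the right and down, at radius r is drawn at 1 + k1 r^2 times it, then the intrinsics apply), "xyz" and "orientation" of the camera in the world. Camera axes: x right, y down, z forward; pixel columns grow to the right and rows downward; lengths in m; the calibration is good to about 2 mm. A picture is of the moment at which its call begins: read the wrist's pose just before it. camera_model takes no time and is no camera call; for the wrist camera it gives the pose at the moment of the call.
- env.close_job(): hands the job in, once; it reports no verdict.
The state is a dict: "time_s": time; "q": joint angles; "joint_velocities": joint speeds; "effort": joint torques, N m; "tool_pos": TCP position; "tool_rot": TCP orientation; "contact_force": force on the tool from outside, world axes, zero at the start; "wrist_torque": the same for the moment, N m; "grip_width": finger opening in m.
Only numpy, scipy, OpenCV 4.12 (cv2) and the standard library are available. Lean on these libraries where they do the work, as an engineer would, in place of code of your own. Each camera call takes 0.05 s, during which the arm holds its last target.

### The job

Uncouple the wooden stake wagon from the green coach: with the forked tool from the bench rack, push the brass collar of the sprung cross-pin sideways against its spring until the red coupling bar drops off the pin. Then put the forked tool back in its own bay of the rack, and roll the wagon away from the coach until its outer end is level with the red and white marker post beside the track. Work the pin with the tool only, not with the gripper, and leave the other things where they are.

Things in the scene. Friction and masses are not known exactly. Their poses are not given: they have to be found in the camera images.
- fork_handle (a point): forked tool, 165 mm long, 0.1 kg: centre of its red handle, 90 long, 40 wide, 17 mm thick. Own z runs along the tool, fork to handle end; own x is the thickness (blade normal), y the width. At the start it leans 30 degrees from vertical in a rack bay, handle end towards the robot side, own x facing up. Tools 54 mm either side leave 14 mm gaps, so grip it across the thickness
- fork_notch (a point): middle of the forked tool's notch, 107 mm along its own -z from the handle's centre. Steel blade 4 mm thick (own x), 24 mm wide (own y). The notch is open at the end: 12 mm wide (16 mm at the mouth), prong ends 13 mm further along own -z, notch bottom 7 mm along own +z. The tool is the same turned half round about own z
- rack: fixed wooden rack, 180 mm wide (own y), origin on the table below the tools' ends; own x points away from the robot side. Bays at own y -54, 0, 54 mm, 50 mm wide inside, dividers 18 mm deep. Its board leans 30 degrees, top to own -x, and ends 32 mm short of the handles' centres. The tools' ends stand on a ledge, 32 mm up at own x 0; a tool let go just above the ledge slides home
- scraper_handle (a point): blue-handled scraper in another bay of the rack, size and handle as the forked tool, solid 24 mm blade; this point is the centre of its handle. Leave alone
- pick_handle (a point): yellow-handled pick in another bay of the rack, size and handle as the forked tool, narrow blade; this point is the centre of its handle. Leave alone
- coupling (a point): point on the axis of the sprung cross-pin (7 mm thick), 68 mm above the table, in the middle of the 14 mm gap where the fork goes in: the coupling head's cheek (26 mm high) has its face 6.5 mm to own -x, the pin's collar 7.5 mm to own +x. Own x runs along the pin, across the track and away from the robot; own y along the track to the coach; z up. Fixed
- coach: green coach, fixed on the track; its origin is on the table 18.5 mm to own -x of coupling, axes alike. Its red buffer beam stands at own y +20 mm, z 55 to 89 mm. Its roof juts out over the pin to own y -10 mm, z 185 to 201 mm, so the forked tool must come in leaning, handle over the wagon (own -y). The wagon's stakes reach z 140 mm, own y -115 mm and beyond
- spring_bar (a joint): travel of the sprung cross-pin along own x of coupling, m: 0 home, 0.016 at its stop; from about 0.010 its end is clear of the coupling bar's eye and the bar falls by itself. Takes about 1.3 N at the start, 3.6 N at 13 mm, and springs home when let go
- collar (a point): centre of the face of the pin's brass collar (22 mm across, 4 mm thick) that the fork pushes; it moves with the pin to own +x. The lug that carries the pin's outer end stands 21 to 26 mm beyond this point as it starts, 14 mm high
- drawbar (a joint): angle of the red coupling bar (88 mm long, pivoted on the wagon), rad: about 0 while its eye hangs on the pin, 0.30 when it has dropped
- wagon (a joint): distance the wagon has rolled away from the coach, m: 0 at the start (coupled), stop at 0.17. It rolls stiffly (about 1 N)
- wagon_stake (a point): upper part of the wagon's second stake from the coach, far side: a wooden post 10 by 10 mm, fixed to the wagon, handy for drawing it along. Its top is 15 mm above this point, the floor 37 mm below; the next stakes are 70 mm off along the wagon; a timber load lies 14 mm to own -x of its face, 19 mm below. Own y points to the coach, own x away from the robot
- wagon_end (a point): point on the outer end face of the wagon (away from the coach), far side, 73 mm above the table; own y along the track to the coach
- marker_top (a point): top of the red and white marker post, 10 by 10 mm, fixed beside the far side of the track, 70 mm above the table, 50 to 130 mm beyond the wagon's end at the start. Own y along the track to the coach: the wagon's end is level with the post when wagon_end is at y 0 of this point
- crate: model wooden crate 66 by 48 by 44 mm, origin at its underside; leave alone
- barrel: model barrel, 50 mm across, 62 mm tall, origin at its underside; leave alone
- oiler: amber bottle, 38 mm across, 95 mm tall, origin at its underside; leave alone
- jar: glass jar, 60 mm across, 60 mm tall, origin at its underside; leave alone
- tin: blue paint tin, 68 mm across, 82 mm tall, origin at its underside; leave alone

How it is judged:
On the way:
1. the fork presses the sprung pin back and the coupling bar drops off it (contact force between fork and spring_bar above 0.5 N and value of joint spring_bar above 0.006 m and value of joint drawbar above 0.15 rad), for 0.05 s.
At the end, for the whole second after the job is handed in: The coupling bar hangs down off the pin and the pin has sprung home; the wagon's outer end is level with the marker post within 15 mm; the forked tool stands at rest in its own bay of the rack, handle and notch within 20 mm of where they began (value of joint drawbar above 0.25 rad and value of joint spring_bar below 0.003 m and y of wagon_end in the frame of marker_top between -0.015 and 0.015 m and distance of each of fork_handle, fork_notch from where it was at the start of the episode below 0.02 m and linear speed of fork below 0.02 m/s); the robot touches nothing.
It fails at once if the gripper touches the sprung pin (contact force between the fingers and spring_bar above 0.5 N).
It fails at once if another thing on the table is moved by more than 25 mm (distance of any of scraper_handle, pick_handle, crate, barrel, oiler, jar, tin from where it was at the start of the episode above 0.025 m).
It also fails if it takes over 54 s, if anything falls off the work surface, if the arm or the gripper's body presses on something with over 40 N, if the wrist force passes 120 N, or if a joint passes its speed limit or range.

## Working session

There is one attempt and no reset: what is moved stays moved. The work goes in short steps, Python scripts to look and compute and a tool call to move; the robot and the scene stay as the last step left them, time stands still between calls to the robot, and variables do not carry over. Pictures are saved under pics/ and viewed, and the job is handed in when it is done.

Besides the shell and the picture viewer there is one more tool, called after "Request:" as name(argument=value, ...) on one line, values as JSON. send_rows: Moves the arm, as the interface text tells. Its arguments: {"type":"object","properties":{"plan":{"type":"array"},"grip_force":{"type":"number"}},"required":["plan"]}

```bash
ls; mkdir -p pics
cat > h.py <<'E'
import numpy as np, cv2
from scipy.spatial.transform import Rotation as R
from workcell import env
def cap(name):
    m=env.camera_model(name); p,d=env.read_camera(name); return p,d,m
def save(n,p,crop=None,s=1):
    if crop: x0,y0,x1,y1=crop; p=p[y0:y1,x0:x1]
    if s!=1: p=cv2.resize(p,None,fx=s,fy=s,interpolation=cv2.INTER_CUBIC)
    cv2.imwrite('pics/'+n,cv2.cvtColor(p,cv2.COLOR_RGB2BGR))
def rot(o):
    o=np.array(o,float)
    return o if o.shape==(3,3) else R.from_rotvec(o).as_matrix()
def ray(m,u,v):
    K=np.array(m['mtx']); xd=(u-K[0,2])/K[0,0]; yd=(v-K[1,2])/K[1,1]
    x,y=xd,yd
    for _ in range(30):
        f=1+m['k1']*(x*x+y*y); x,y=xd/f,yd/f
    return np.array([x,y,1.])
def pt(m,u,v,z):  # depth
    return np.array(m['xyz'])+rot(m['orientation'])@(ray(m,u,v)*z)
def atz(m,u,v,h):
    d=rot(m['orientation'])@ray(m,u,v); o=np.array(m['xyz']); return o+d*(h-o[2])/d[2]
def proj(m,P):
    c=rot(m['orientation']).T@(np.array(P)-np.array(m['xyz'])); x,y=c[:2]/c[2]
    f=1+m['k1']*(x*x+y*y); K=np.array(m['mtx']); return np.array([K[0,0]*x*f+K[0,2],K[1,1]*y*f+K[1,2]])
def tri(obs):
    A=np.zeros((3,3));b=np.zeros(3)
    for m,u,v in obs:
        d=rot(m['orientation'])@ray(m,u,v); d/=np.linalg.norm(d); M=np.eye(3)-np.outer(d,d); A+=M; b+=M@np.array(m['xyz'])
    X=np.linalg.solve(A,b); return X,[proj(m,X)-[u,v] for m,u,v in obs]
E
python3 - <<'E'
from h import *
import pickle
S={}
for n in ['scene','top','wrist']:
    p,d,m=cap(n); S[n]=(p,d,m); save(n+'0.png',p,s=1.5); print(n,m)
pickle.dump(S,open('s0.pkl','wb'))
print(env.observe(), env.pinch_z)
E
```

```text
pics
scene {'mtx': array([[488.61615786,   0.        , 253.17781222],
       [  0.        , 488.61615786, 191.69934252],
       [  0.        ,   0.        ,   1.        ]]), 'k1': 0.06781407073217131, 'xyz': array([ 1.02788194, -0.45721811,  1.0842322 ]), 'orientation': array([-2.43243444, -0.93748506,  0.27436917])}
top {'mtx': array([[383.4883806 ,   0.        , 257.53086901],
       [  0.        , 383.4883806 , 191.8309954 ],
       [  0.        ,   0.        ,   1.        ]]), 'k1': 0.005282194431423561, 'xyz': array([ 0.41934921, -0.00883889,  1.20911951]), 'orientation': array([-2.10508453,  2.16334647, -0.1898598 ])}
wrist {'mtx': array([[308.55714215,   0.        , 257.66465829],
       [  0.        , 308.55714215, 197.41919628],
       [  0.        ,   0.        ,   1.        ]]), 'k1': 0.012319619924062544, 'xyz': array([0.10223374, 0.52049545, 0.37280812]), 'orientation': array([2.34775084, 1.64711647, 0.26155481])}
{'time_s': 0.15, 'q': array([ 1.09516992e+00,  4.85837273e-02,  9.79167194e-02,  1.62201908e+00,
       -6.65466105e-06,  1.44300301e+00]), 'joint_velocities': array([ 0.00108577, -0.00136688,  0.00509376, -0.0005727 ,  0.00145852,
        0.00030071]), 'effort': array([ 1.35134549e-03, -3.39260960e+01,  3.20423341e+01,  1.53843249e-02,
       -1.23362051e-04,  5.52896012e-06]), 'tool_pos': array([0.17873292, 0.49310944, 0.23036391]), 'tool_rot': array([-1.55531938,  0.27344401, -0.27256809]), 'contact_force': array([ 1.1098559 , -0.43537824, -0.10379814]), 'wrist_torque': array([-0.00120682,  0.00196295,  0.06368104]), 'grip_width': 0.08518633500643842} -0.0187
```

View pics/scene0.png

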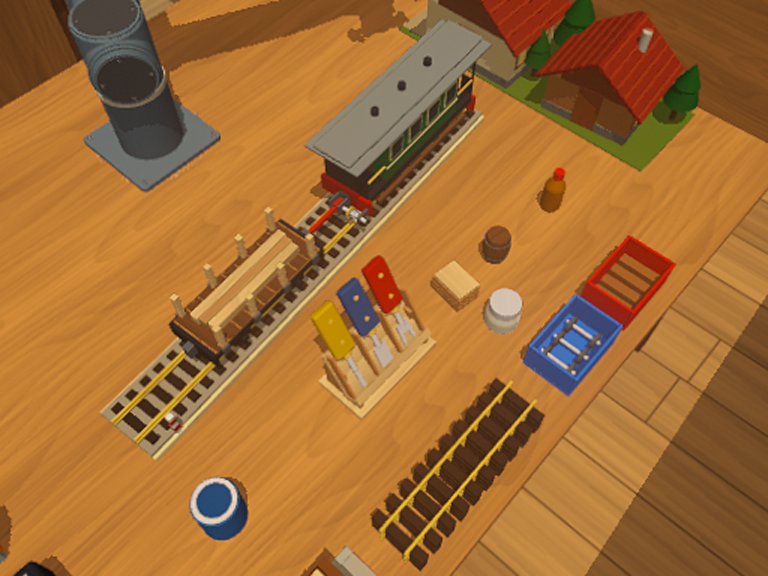

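View pics/top0.png

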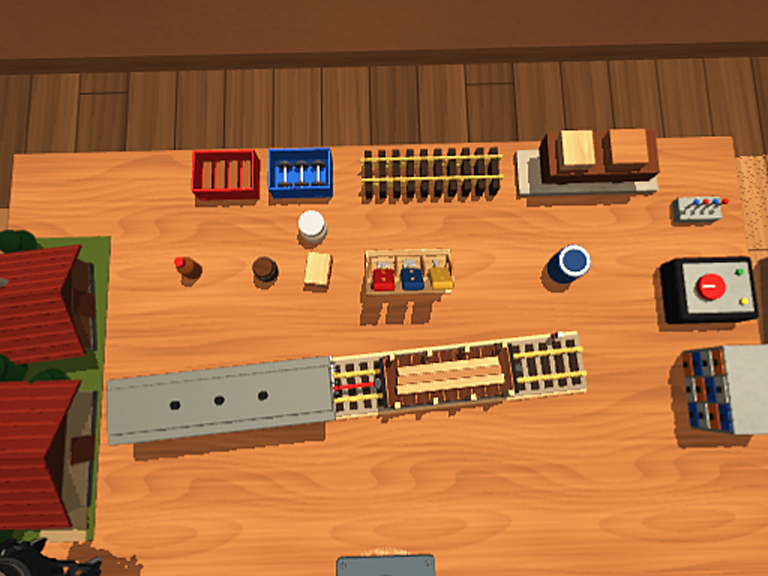

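View pics/wrist0.png

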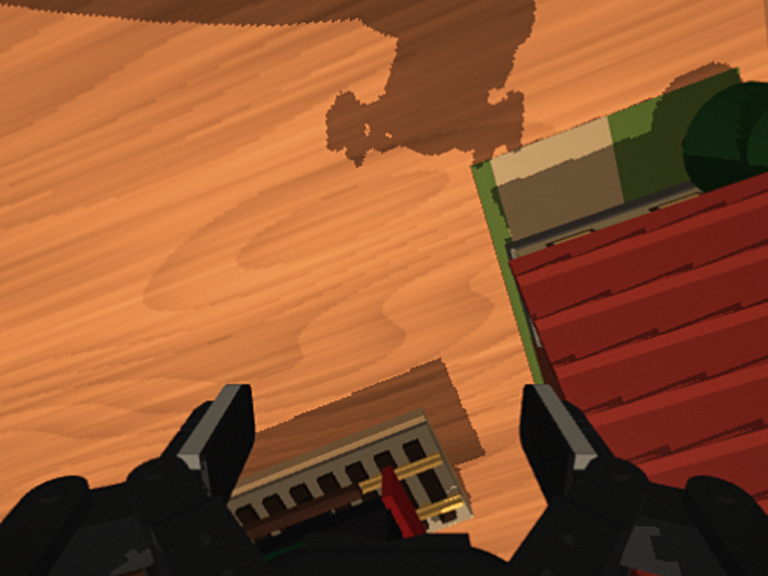

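The scene view shows the red fork handle at about (380,285), the coupling at about (350,212) and the marker at about (172,422). In the top view the rack is at about (408,272) and the track runs along −y. Next I'll enlarge crops to measure.

Run:
```python
from h import *
import pickle
S=pickle.load(open('s0.pkl','rb'))
p,d,m=S['scene']; save('sc_rack.png',p,(200,160,300,285),6); save('sc_coup.png',p,(180,90,280,190),6);save('sc_wag.png',p,(60,130,220,310),3.3)
p,d,m=S['top']; save('top_rack.png',p,(235,155,310,210),10); save('top_trk.png',p,(215,210,395,290),4.4)
print(R.from_rotvec(env.observe()['tool_rot']).as_matrix().round(3))
```

```text
[[ 0.94  -0.001  0.341]
 [-0.341 -0.002  0.94 ]
 [-0.    -1.    -0.002]]
```

View pics/sc_rack.png

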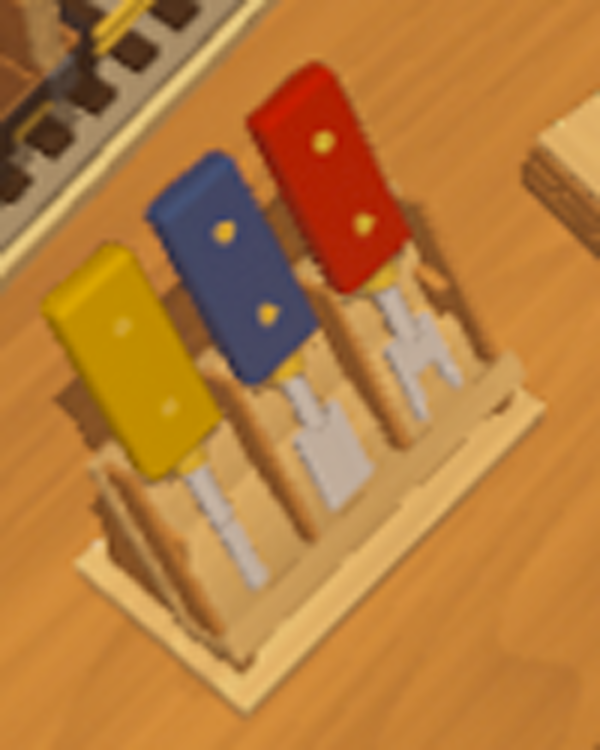

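View pics/sc_coup.png

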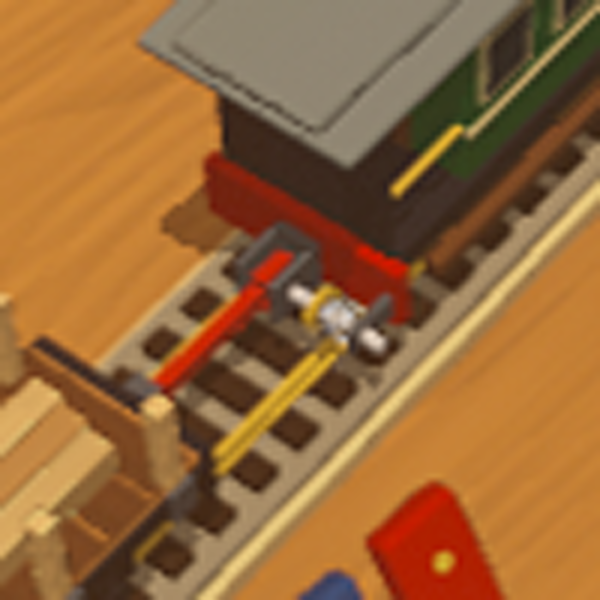

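View pics/sc_wag.png

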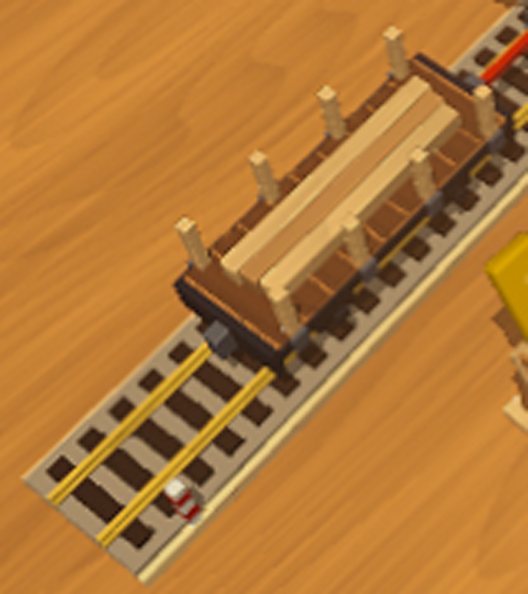

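View pics/top_rack.png

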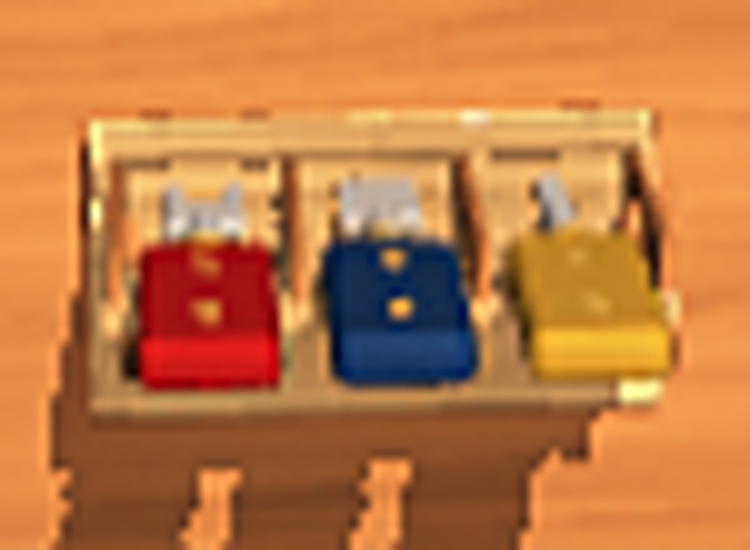

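View pics/top_trk.png

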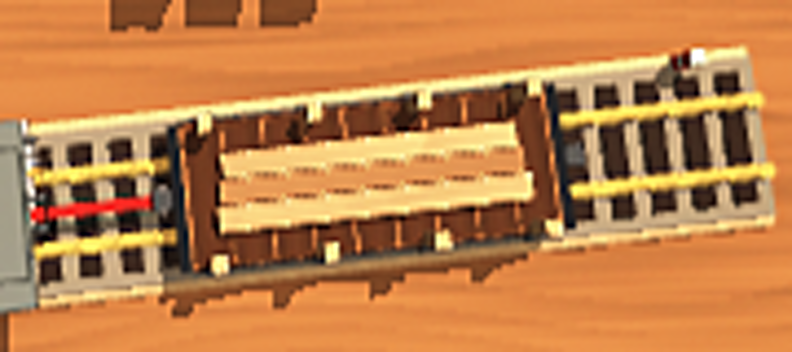

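Both crops show the rack bays with a front lip on the ledge, and the pin, collar and lug in front of the buffer beam. Now some coarse 3D estimates from these views.

```bash
cat >> h.py <<'E'
def cloud(d,m):
    h,w=d.shape; K=np.array(m['mtx']); uu,vv=np.meshgrid(np.arange(w),np.arange(h))
    xd=(uu-K[0,2])/K[0,0]; yd=(vv-K[1,2])/K[1,1]; x,y=xd.copy(),yd.copy()
    for _ in range(20):
        f=1+m['k1']*(x*x+y*y); x,y=xd/f,yd/f
    C=np.stack([x*d,y*d,d],-1)@rot(m['orientation']).T+np.array(m['xyz'])
    C[d<=0]=np.nan
    return C
E
python3 - <<'E'
from h import *
import pickle
S=pickle.load(open('s0.pkl','rb'))
def P(n,u,v):
    p,d,m=S[n]; return cloud(d,m)[int(round(v)),int(round(u))].round(4)
# table check
print('table',P('scene',200,250),P('top',300,330))
# scene rack crop: px=200+X/6, 160+Y/6
f=lambda X,Y:(200+X/6,160+Y/6)
c=lambda X,Y:(180+X/6,90+Y/6)
t=lambda X,Y:(235+X/10,155+Y/10)
T=lambda X,Y:(215+X/4.4,210+Y/4.4)
w=lambda X,Y:(60+X/3.3,130+Y/3.3)
p,d,m=S['scene']; M=S['top'][2]
def both(name,a,b):
    X,e=tri([(m,*a),(M,*b)]); print(name,X.round(4),'res',np.round(e,1).tolist())
both('red top-front-left corner (y+)',f(317,72),t(140,340))
for n,q in [('redrivet1',f(322,142)),('rr2',f(364,225)),('bluer1',f(224,233)),('br2',f(268,315)),('yr1',f(122,326)),('yr2',f(169,407))]: print(n,P('scene',*q))
for n,q in [('redrivetlow',t(205,262)),('up',t(207,310)),('bl',t(393,260)),('bu',t(400,308)),('y',t(575,262)),('yu',t(597,303))]: print(n,P('top',*q))
both('r',f(322,142),t(207,310));both('r2',f(364,225),t(205,262));both('b',f(224,233),t(400,308));both('b2',f(268,315),t(393,260));both('y',f(122,326),t(597,303));both('y2',f(169,407),t(575,262))
print('rack base front corners', atz(m,*f(545,408),.008),atz(m,*f(247,712),.008),atz(m,*f(78,562),.008))
print('lip top',P('scene',*f(510,360)),P('scene',*f(380,490)),P('scene',*f(245,640)))
print('collar',P('scene',*c(340,310)),P('scene',*c(322,305)),'lug',P('scene',*c(378,310)),'head',P('scene',*c(270,235)))
for q in [(340,310),(322,305),(378,340),(300,295)]: print('pin@68',atz(m,*c(*q),.068).round(4))
both('marker',w(175,487),T(698,56))
both('stake2far',w(424,152),T(315,103));both('stake1far',w(486,92),T(205,120));both('stake3far',w(355,222),T(425,95)); both('stake4far',w(285,290),T(535,87))
both('stake1near',w(393,33),T(222,262))
both('wend top far',w(277,365),T(555,90))
E
```

```text
table [ 0.5839 -0.1666 -0.0017] [ 0.2032 -0.1351 -0.0003]
red top-front-left corner (y+) [0.6063 0.0043 0.1722] res [[0.8, -0.2], [0.6, 0.4]]
redrivet1 [ 0.6208 -0.0106  0.1535]
rr2 [ 0.6429 -0.0111  0.1173]
bluer1 [ 0.6217 -0.0677  0.1587]
br2 [ 0.6427 -0.0653  0.1222]
yr1 [ 0.6191 -0.1192  0.1558]
yr2 [ 0.6412 -0.1196  0.1194]
redrivetlow [ 0.6382 -0.0143  0.1285]
up [ 0.6166 -0.0137  0.1657]
bl [ 0.6365 -0.0659  0.1302]
bu [ 0.6147 -0.0662  0.168 ]
y [ 0.6342 -0.1171  0.1347]
yu [ 0.6172 -0.1222  0.1617]
r [ 0.6194 -0.012   0.1546] res [[-0.5, 0.1], [-0.3, -0.3]]
r2 [ 0.6408 -0.0118  0.1175] res [[-0.6, 0.1], [-0.4, -0.3]]
b [ 0.6189 -0.0659  0.1536] res [[-0.6, 0.1], [-0.4, -0.3]]
b2 [ 0.6401 -0.0661  0.1173] res [[-0.7, 0.1], [-0.5, -0.3]]
y [ 0.6188 -0.1206  0.1551] res [[-0.9, 0.2], [-0.6, -0.4]]
y2 [ 0.6385 -0.1191  0.1153] res [[-0.8, 0.1], [-0.5, -0.4]]
rack base front corners [0.71232659 0.02395417 0.008     ] [ 0.71173861 -0.15620851  0.008     ] [ 0.61802696 -0.15503219  0.008     ]
lip top [0.6972 0.0169 0.0402] [ 0.6972 -0.0637  0.0411] [ 0.7007 -0.1439  0.0375]
collar [0.4632 0.0968 0.0698] [0.4556 0.0935 0.0706] lug [0.4767 0.1055 0.0731] head [0.4172 0.1003 0.0821]
pin@68 [0.4608 0.098  0.068 ]
pin@68 [0.4531 0.0947 0.068 ]
pin@68 [0.4843 0.0971 0.068 ]
pin@68 [0.4421 0.0923 0.068 ]
marker [ 0.5155 -0.3606  0.0657] res [[-1.0, 0.1], [-0.6, -0.3]]
stake2far [ 0.4866 -0.0929  0.1421] res [[-1.1, 0.2], [-0.8, -0.5]]
stake1far [ 0.4781 -0.0235  0.1352] res [[-1.0, 0.2], [-0.7, -0.5]]
stake3far [ 0.4902 -0.163   0.1368] res [[-1.3, 0.2], [-0.9, -0.6]]
stake4far [ 0.4942 -0.2316  0.1371] res [[-2.0, 0.2], [-1.4, -0.9]]
stake1near [ 0.3896 -0.0318  0.1363] res [[-0.9, 0.1], [-0.6, -0.4]]
wend top far [ 0.4968 -0.2589  0.0689] res [[-2.3, 0.3], [-1.5, -0.9]]
```

Request:
send_rows(plan=[{"fingers": 0, "travel": [0, -0.04, 0], "turn": 0}, {"fingers": 0, "travel": [0.03, -0.075, -0.02], "turn": 0.12}, {"fingers": 0, "travel": [0.06, -0.075, -0.05], "turn": 0.24}, {"fingers": 0, "travel": [0.09, -0.075, -0.08], "turn": 0.36}, {"fingers": 0, "travel": [0.12, -0.075, -0.11], "turn": 0.48}, {"fingers": 0, "travel": [0.15, -0.075, -0.137], "turn": 0.6}, {"fingers": 0, "travel": [0.18, -0.075, -0.165], "turn": 0.72}, {"fingers": 0, "travel": [0.21, -0.075, -0.19], "turn": 0.84}, {"fingers": 0, "travel": [0.24, -0.075, -0.217], "turn": 0.96}, {"fingers": 0, "travel": [0.27, -0.075, -0.244], "turn": 1.08}])

```text
time_s: 0.98
tool_pos: [0.3492, 0.1716, 0.3061]
tool_rot: [-1.271, 1.107, -1.107]
contact_force: [1.6, 0.6, -0.3]
grip_width: 0.0855
```

```bash
cat >> h.py <<'E'
def st():
    o=env.observe(); M=R.from_rotvec(o['tool_rot']).as_matrix()
    print('t',round(o['time_s'],2),'tcp',np.round(o['tool_pos'],4),'yawz',round(np.degrees(np.arctan2(M[1,2],M[0,2])),2),'xax',M[:,0].round(3),'zax',M[:,2].round(3),'y',M[:,1].round(3),'q',np.round(o['q'],2),'F',np.round(o['contact_force'],1),'w',round(o['grip_width'],4))
    return o,M
def go(target,yaw=None):
    o,M=st(); d=np.array(target)-o['tool_pos']; print('travel',(M.T@d).round(4),end=' ')
    if yaw is not None:
        y=np.degrees(np.arctan2(M[1,2],M[0,2])); print('turn',round(np.radians(((y-yaw+180)%360)-180),4))
E
python3 -c "
from h import *
go((.5,-.11,.24),0)"
```

```text
t 0.98 tcp [0.3492 0.1716 0.3061] yawz 7.88 xax [ 0.137 -0.991 -0.   ] zax [0.991 0.137 0.   ] y [ 0.  0. -1.] q [ 0.28 -0.27 -0.04  1.8   0.    1.72] F [ 1.6  0.6 -0.3] w 0.0855
travel [0.2996 0.0661 0.1107] turn 0.1375
```

Request:
send_rows(plan=[{"fingers": 0, "travel": [0.03, 0, 0.012], "turn": 0.05}, {"fingers": 0, "travel": [0.068, 0, 0.025], "turn": 0.1}, {"fingers": 0, "travel": [0.106, 0, 0.04], "turn": 0.137}, {"fingers": 0, "travel": [0.144, 0, 0.053], "turn": 0.137}, {"fingers": 0, "travel": [0.182, 0.01, 0.067], "turn": 0.137}, {"fingers": 0, "travel": [0.218, 0.02, 0.081], "turn": 0.137}, {"fingers": 0, "travel": [0.25, 0.04, 0.095], "turn": 0.137}, {"fingers": 0, "travel": [0.285, 0.06, 0.11], "turn": 0.137}, {"fingers": 0, "travel": [0.3, 0.066, 0.11], "turn": 0.137}, {"fingers": 0, "travel": [0.3, 0.066, 0.11], "turn": 0.137}])

```text
time_s: 1.82
tool_pos: [0.4997, -0.1108, 0.236]
tool_rot: [-1.214, 1.213, -1.204]
contact_force: [-1.0, -0.5, -0.2]
grip_width: 0.0853
```

Run:
```python
from h import *
import pickle
st(); a=cap('wrist'); pickle.dump(a,open('w1.pkl','wb')); save('w1.png',a[0],s=1.5); st(); print(a[2])
```

```text
t 1.82 tcp [ 0.4997 -0.1108  0.236 ] yawz 0.08 xax [ 0.001 -1.    -0.001] zax [ 1.     0.001 -0.007] y [-0.007  0.001 -1.   ] q [-0.35  0.02  0.08  1.64 -0.    1.22] F [-1.  -0.5 -0.2] w 0.0853
t 1.87 tcp [ 0.4996 -0.109   0.2378] yawz 0.17 xax [ 0.003 -1.    -0.002] zax [ 1.     0.003 -0.005] y [-0.005  0.002 -1.   ] q [-0.35  0.02  0.08  1.64  0.    1.22] F [-0.3  0.8 -0.8] w 0.0852
{'mtx': array([[308.55714215,   0.        , 257.66465829],
       [  0.        , 308.55714215, 197.41919628],
       [  0.        ,   0.        ,   1.        ]]), 'k1': 0.012319619924062544, 'xyz': array([ 0.49952176, -0.03075934,  0.37862515]), 'orientation': array([ 2.82371862,  0.00379579, -0.00877905])}
```

View pics/w1.png

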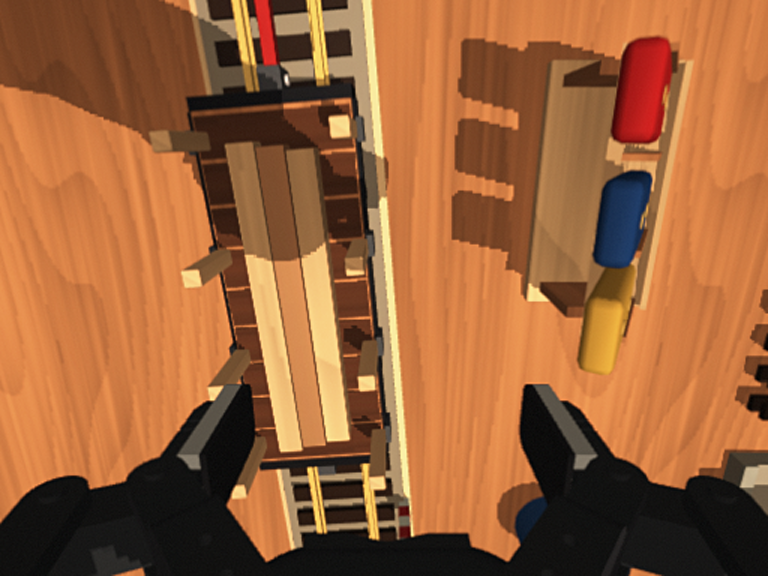

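Request:
send_rows(plan=[{"fingers": 0, "travel": [-0.04, 0.01, -0.01], "turn": 0}, {"fingers": 0, "travel": [-0.075, 0.03, -0.02], "turn": 0}, {"fingers": 0, "travel": [-0.09, 0.037, -0.03], "turn": 0}, {"fingers": 0, "travel": [-0.09, 0.037, -0.03], "turn": 0}, {"fingers": 0, "travel": [-0.09, 0.037, -0.03], "turn": 0}])

```text
time_s: 2.28
tool_pos: [0.4693, -0.0163, 0.2039]
tool_rot: [-1.213, 1.202, -1.203]
contact_force: [-0.5, -0.4, -0.4]
grip_width: 0.0855
```

Run:
```python
from h import *
import pickle
st(); a=cap('wrist'); pickle.dump(a,open('w2.pkl','wb')); save('w2.png',a[0],s=1.5);save('w2c.png',a[0],(150,60,310,180),5); st()
```

```text
t 2.28 tcp [ 0.4693 -0.0163  0.2039] yawz 0.54 xax [ 0.009 -1.     0.   ] zax [1.    0.009 0.001] y [ 0.001 -0.    -1.   ] q [-0.18 -0.1  -0.1   1.57  0.    1.38] F [-0.5 -0.4 -0.4] w 0.0855
t 2.33 tcp [ 0.4702 -0.0172  0.2045] yawz 0.46 xax [ 0.008 -1.     0.001] zax [1.    0.008 0.002] y [ 0.002 -0.001 -1.   ] q [-0.18 -0.1  -0.1   1.57 -0.    1.38] F [ 0.3 -0.1 -0.1] w 0.0852
```

View pics/w2.png

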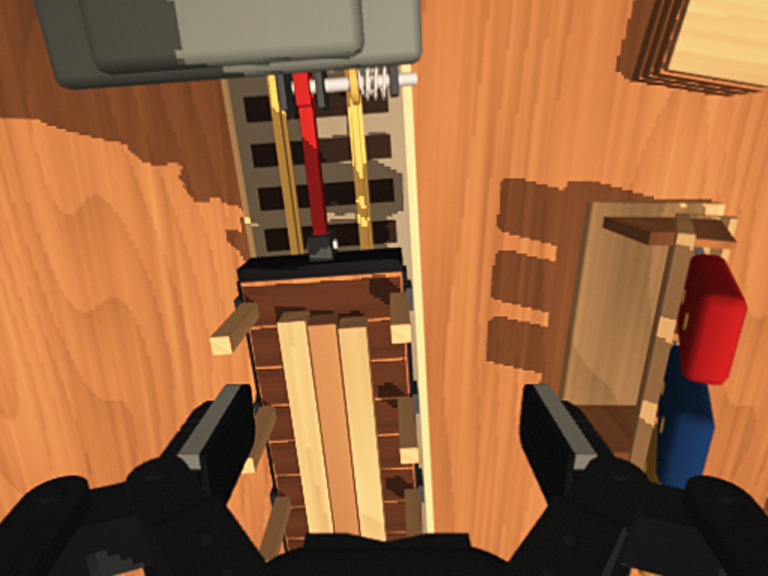

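View pics/w2c.png

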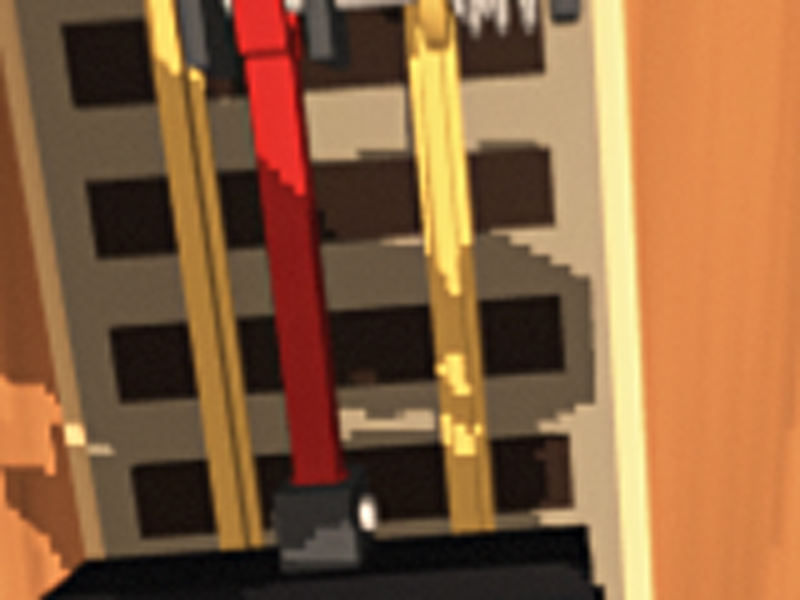

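Run:
```python
from h import *
import pickle
p,d,m=pickle.load(open('w2.pkl','rb'));save('w2d.png',p,(180,30,290,90),7)
```

```text
(no output)
```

View pics/w2d.png

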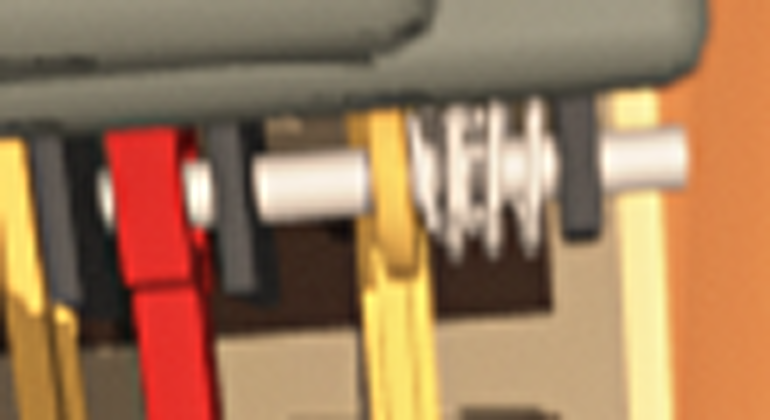

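Run:
```python
from h import *
import pickle
p,d,m=pickle.load(open('w2.pkl','rb'))
f=lambda X,Y:(180+X/7,30+Y/7)
C=cloud(d,m)
for n,X,Y in [('cheekface',253,187),('gapmid',312,185),('collarface',368,183),('collar bottom edge',400,272),('pinend',685,157),('lug l',562,166)]:
    u,v=f(X,Y); print(n,atz(m,u,v,.068).round(4), C[int(round(v)),int(round(u))].round(4))
u=f(310,185)
print('buffer/roof edge',atz(m,*f(300,120),.185).round(4), atz(m,*f(700,90),.185).round(4))
# second: scene
ps,ds,ms=pickle.load(open('s0.pkl','rb'))['scene']
c=lambda X,Y:(180+X/6,90+Y/6)
for P in [(.437,.095,.068)]: print(proj(ms,P))
print('tri collarface', tri([(m,*f(368,183)),(ms,*c(318,305))]))
print('tri pin end', tri([(m,*f(685,157)),(ms,*c(380,347))]))
print('tri stake1 far');
```

```text
cheekface [0.4332 0.0937 0.068 ] [0.4334 0.0932 0.0702]
gapmid [0.4402 0.094  0.068 ] [0.4407 0.094  0.0703]
collarface [0.4468 0.0943 0.068 ] [0.4479 0.0932 0.079 ]
collar bottom edge [0.4504 0.0846 0.068 ] [0.4504 0.0844 0.0692]
pinend [0.484  0.0974 0.068 ] [ 0.4881  0.106  -0.    ]
lug l [0.4696 0.0963 0.068 ] [0.4693 0.0954 0.0742]
buffer/roof edge [0.4509 0.0853 0.185 ] [0.4779 0.0874 0.185 ]
[229.29727225 137.53129672]
tri collarface (array([0.44719651, 0.09602575, 0.06148284]), [array([ 1.07548543, -1.36883612]), array([-0.52850133,  0.05915887])])
tri pin end (array([0.48434028, 0.09812903, 0.06204236]), [array([ 0.01579509, -0.02331379]), array([-0.00803921,  0.00206923])])
tri stake1 far
```

Request:
send_rows(plan=[{"fingers": 0, "travel": [-0.001, -0.01, 0.03], "turn": 0.008}, {"fingers": 0, "travel": [-0.002, -0.02, 0.07], "turn": 0.008}, {"fingers": 0, "travel": [-0.004, -0.02, 0.11], "turn": 0.008}, {"fingers": 0, "travel": [-0.004, -0.02, 0.148], "turn": 0.008}, {"fingers": 0, "travel": [-0.004, -0.01, 0.148], "turn": 0.008}, {"fingers": 0, "travel": [-0.004, -0.01, 0.148], "turn": 0.008}])

```text
time_s: 2.83
tool_pos: [0.6195, -0.014, 0.2093]
tool_rot: [-1.211, 1.215, -1.209]
contact_force: [-1.2, -0.3, -0.9]
grip_width: 0.0856
```

Run:
```python
from h import *
import pickle
st(); a=cap('wrist'); pickle.dump(a,open('w3.pkl','wb')); save('w3.png',a[0],s=1.5);st()
```

```text
t 2.83 tcp [ 0.6195 -0.014   0.2093] yawz -0.16 xax [-0.003 -1.    -0.   ] zax [ 1.    -0.003 -0.005] y [-0.005  0.    -1.   ] q [-0.13  0.3   0.34  1.62 -0.    1.44] F [-1.2 -0.3 -0.9] w 0.0856
t 2.88 tcp [ 0.6182 -0.0138  0.2114] yawz -0.16 xax [-0.003 -1.    -0.   ] zax [ 1.    -0.003 -0.004] y [-0.004  0.    -1.   ] q [-0.13  0.3   0.34  1.62 -0.    1.44] F [ 0.1 -0.2  0.2] w 0.0853
```

View pics/w3.png

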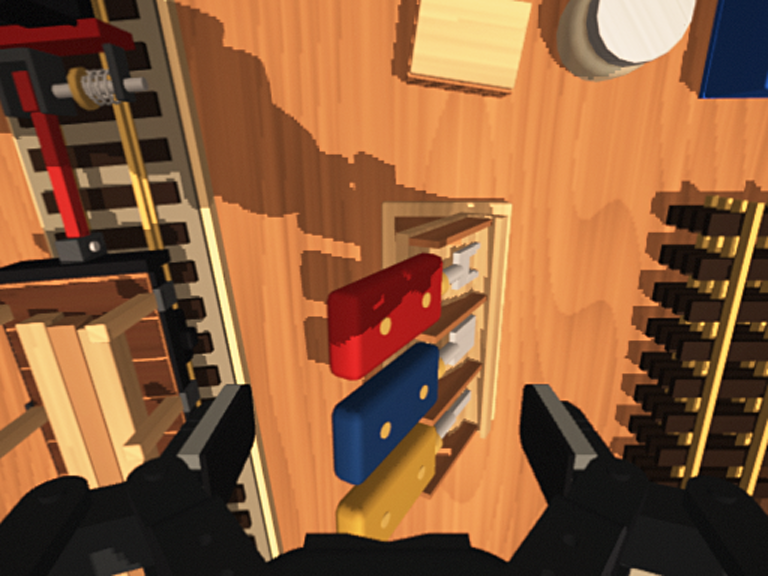

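Run:
```python
from h import *
import pickle
S=pickle.load(open('s0.pkl','rb')); ms=S['scene'][2]; mt=S['top'][2]
p,d,m=pickle.load(open('w3.pkl','rb')); C=cloud(d,m)
f=lambda X,Y:(200+X/6,160+Y/6); t=lambda X,Y:(235+X/10,155+Y/10)
for n,a,b,e in [('r1',(385/1.5,326/1.5),f(322,142),t(207,310)),('r2',(427/1.5,299/1.5),f(364,225),t(205,262)),('b1',(385/1.5,430/1.5),f(224,233),t(400,308))]:
    X,r=tri([(m,*a),(ms,*b),(mt,*e)]); print(n,X.round(4),np.round(r,1).tolist(),tri([(m,*a),(ms,*b)])[0].round(4), C[int(a[1]),int(a[0])].round(4))
save('w3r.png',p,(250,125,350,225),6); save('w3c.png',p,(0,30,110,90),7)
```

```text
r1 [ 0.6188 -0.0124  0.1555] [[1.8, -0.8], [-0.8, -0.1], [-0.2, -0.1]] [ 0.619  -0.0121  0.1558] [ 0.6172 -0.0102  0.1619]
r2 [ 0.6404 -0.0121  0.1181] [[0.9, -0.6], [-0.8, 0.0], [-0.3, -0.2]] [ 0.6408 -0.0117  0.1185] [ 0.6388 -0.0107  0.1228]
b1 [ 0.6185 -0.0666  0.1559] [[1.5, -1.5], [-1.0, -0.3], [-0.1, -0.3]] [ 0.6191 -0.0665  0.1566] [ 0.617  -0.0639  0.1609]
```

View pics/w3r.png

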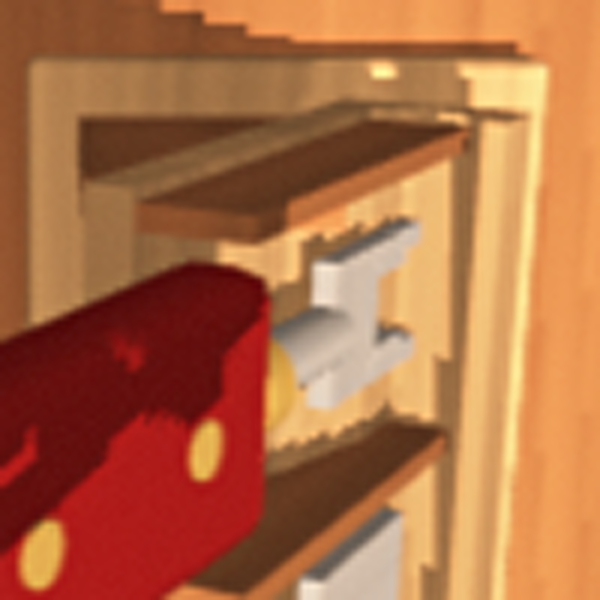

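View pics/w3c.png

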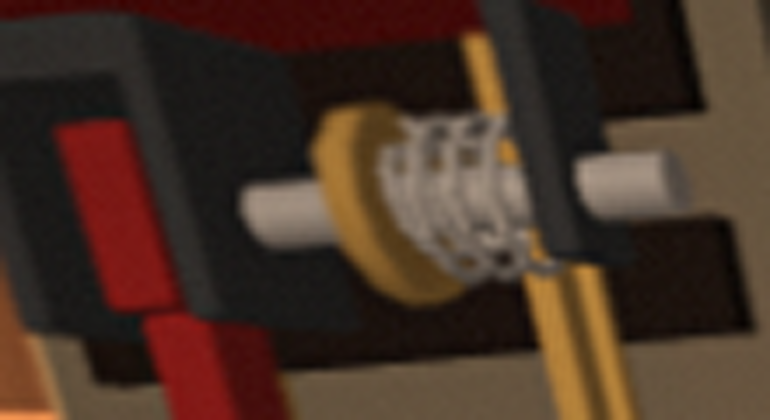

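Run:
```python
from h import *
import pickle
S=pickle.load(open('s0.pkl','rb')); ms=S['scene'][2]
m3=pickle.load(open('w3.pkl','rb'))[2];m2=pickle.load(open('w2.pkl','rb'))[2]
f=lambda X,Y:(180+X/7,30+Y/7); g=lambda X,Y:(X/7,30+Y/7)
for n,a,b in [('end',f(688,157),g(678,180)),('root',f(253,187),g(245,215)),('collarface',f(368,183),g(328,210))]:
    X,r=tri([(m2,*a),(m3,*b)]); print(n,X.round(4),np.round(r,1).tolist(), atz(m3,*b,.068).round(4))
go((.617,-.0125,.118),0)
```

```text
end [0.4842 0.0974 0.07  ] [[0.0, -0.3], [0.1, 0.3]] [0.4832 0.0979 0.068 ]
root [0.4338 0.0933 0.0726] [[-0.0, -0.2], [0.0, 0.2]] [0.4307 0.0939 0.068 ]
collarface [0.4476 0.0932 0.0788] [[-0.0, -0.2], [0.1, 0.2]] [0.4408 0.0945 0.068 ]
t 2.88 tcp [ 0.6182 -0.0138  0.2114] yawz -0.16 xax [-0.003 -1.    -0.   ] zax [ 1.    -0.003 -0.004] y [-0.004  0.    -1.   ] q [-0.13  0.3   0.34  1.62 -0.    1.44] F [ 0.1 -0.2  0.2] w 0.0853
travel [-0.0013  0.0934 -0.0008] turn -0.0028
```

Request:
send_rows(plan=[{"fingers": 0, "travel": [-0.001, 0.03, -0.001], "turn": 0}, {"fingers": 0, "travel": [-0.001, 0.06, -0.001], "turn": 0}, {"fingers": 0, "travel": [-0.001, 0.085, -0.001], "turn": 0}, {"fingers": 0, "travel": [-0.001, 0.094, -0.001], "turn": 0}, {"fingers": 0.3, "travel": [-0.001, 0.094, -0.001], "turn": 0}, {"fingers": 0.45, "travel": [-0.001, 0.094, -0.001], "turn": 0}, {"fingers": 0.5, "travel": [-0.001, 0.094, -0.001], "turn": 0}, {"fingers": 0.5, "travel": [-0.001, 0.094, -0.001], "turn": 0}], grip_force=20)

```text
time_s: 3.55
tool_pos: [0.6192, -0.0125, 0.1231]
tool_rot: [-1.204, 1.205, -1.215]
contact_force: [2.7, 0.1, 5.5]
grip_width: 0.0432
```

Run:
```python
from h import *
import pickle
st(); a=cap('wrist'); save('w4.png',a[0],s=1.5);a=cap('scene');save('s4.png',a[0],(180,120,320,290),4)
```

```text
t 3.55 tcp [ 0.6192 -0.0125  0.1231] yawz -0.12 xax [-0.002 -1.     0.001] zax [ 1.    -0.002  0.007] y [ 0.007 -0.001 -1.   ] q [-0.13  0.29  0.16  1.43  0.    1.44] F [2.7 0.1 5.5] w 0.0432
```

View pics/w4.png

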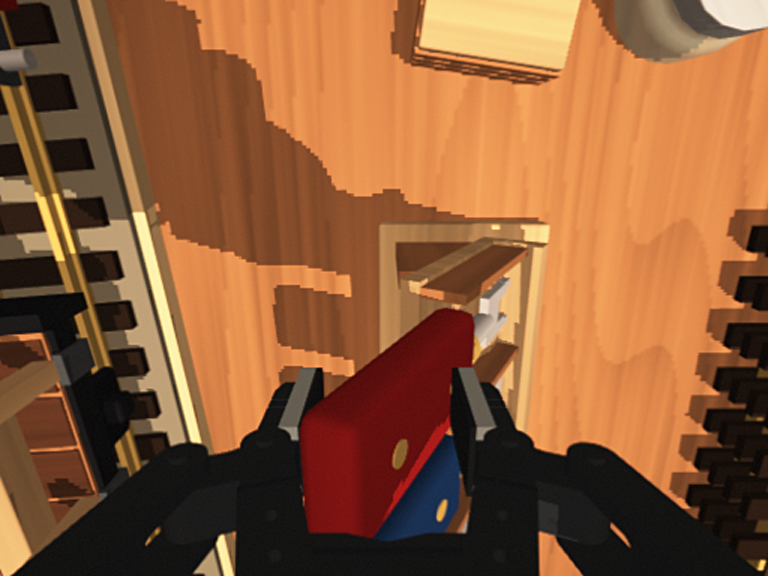

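View pics/s4.png

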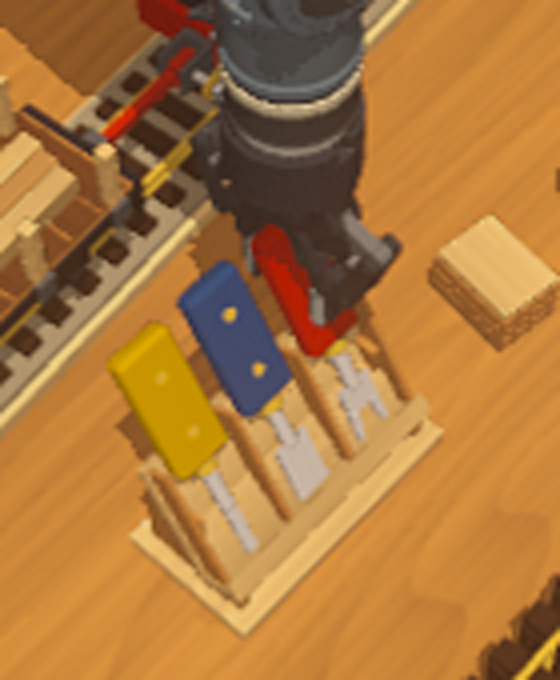

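Request:
send_rows(plan=[{"fingers": 0.58, "travel": [0, -0.006, 0.004], "turn": 0}, {"fingers": 0.65, "travel": [0, -0.008, 0.008], "turn": 0}, {"fingers": 0.72, "travel": [0, -0.01, 0.012], "turn": 0}, {"fingers": 0.8, "travel": [0, -0.012, 0.016], "turn": 0}, {"fingers": 1, "travel": [0, -0.016, 0.02], "turn": 0}, {"fingers": 1, "travel": [0, -0.018, 0.024], "turn": 0}])

```text
time_s: 4.15
tool_pos: [0.6437, -0.0123, 0.1388]
tool_rot: [-1.204, 1.207, -1.213]
contact_force: [5.7, -0.6, 0.9]
grip_width: 0.0293
```

Run:
```python
from h import *
import pickle
st(); a=cap('wrist'); save('w5.png',a[0],s=1.5);a=cap('scene');save('s5.png',a[0],(180,120,320,290),4)
```

```text
t 4.15 tcp [ 0.6437 -0.0123  0.1388] yawz -0.11 xax [-0.002 -1.     0.   ] zax [ 1.    -0.002  0.005] y [ 0.005 -0.    -1.   ] q [-0.12  0.35  0.27  1.48  0.    1.45] F [ 5.7 -0.6  0.9] w 0.0293
```

View pics/w5.png

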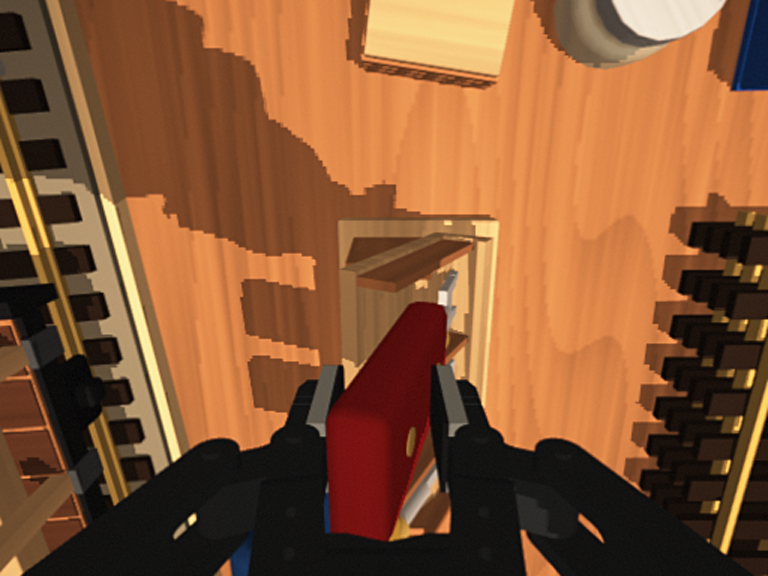

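View pics/s5.png

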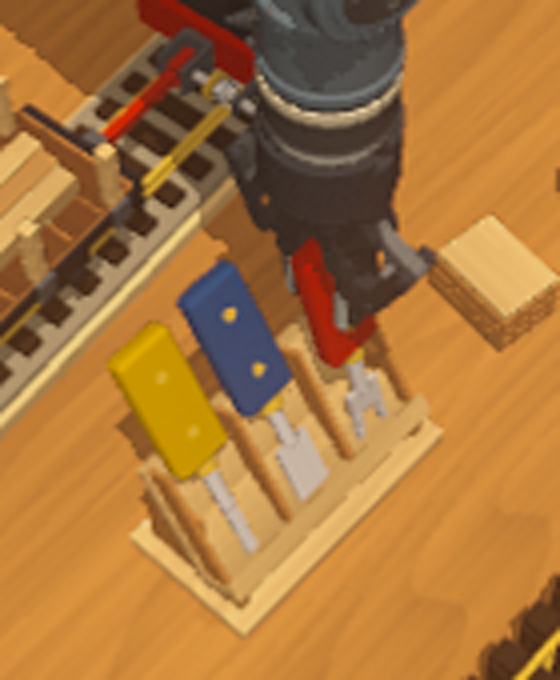

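The handle is coming upright between the pads (gap 29 mm, force 6 N). I'll keep lifting while shifting +x.

Request:
send_rows(plan=[{"fingers": 1, "travel": [0, -0.004, 0.006], "turn": 0}, {"fingers": 1, "travel": [0, -0.01, 0.012], "turn": 0}, {"fingers": 1, "travel": [0, -0.02, 0.018], "turn": 0}, {"fingers": 1, "travel": [0, -0.03, 0.024], "turn": 0}, {"fingers": 1, "travel": [0, -0.045, 0.028], "turn": 0}, {"fingers": 1, "travel": [0, -0.06, 0.03], "turn": 0}, {"fingers": 1, "travel": [0, -0.075, 0.032], "turn": 0}, {"fingers": 1, "travel": [0, -0.075, 0.032], "turn": 0}])

```text
time_s: 4.92
tool_pos: [0.6729, -0.0123, 0.2141]
tool_rot: [-1.209, 1.211, -1.211]
contact_force: [0.2, -0.1, 0.4]
grip_width: 0.0171
```

Run:
```python
from h import *
import pickle
st(); a=cap('wrist'); pickle.dump(a,open('w6.pkl','wb')); save('w6.png',a[0],s=1.5);a=cap('scene');save('s6.png',a[0],(180,100,320,270),4)
```

```text
t 4.92 tcp [ 0.6729 -0.0123  0.2141] yawz -0.11 xax [-0.002 -1.     0.   ] zax [ 1.    -0.002 -0.   ] y [-0. -0. -1.] q [-0.12  0.45  0.55  1.67 -0.    1.46] F [ 0.2 -0.1  0.4] w 0.0171
```

View pics/w6.png

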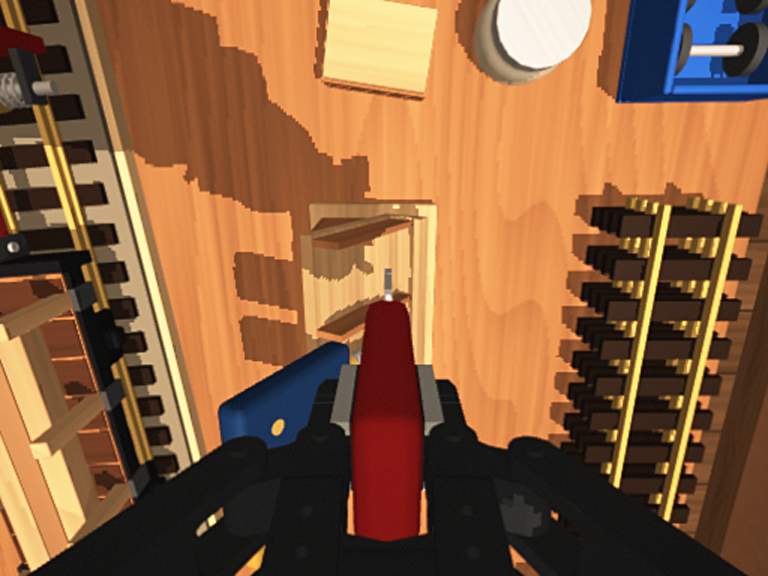

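View pics/s6.png

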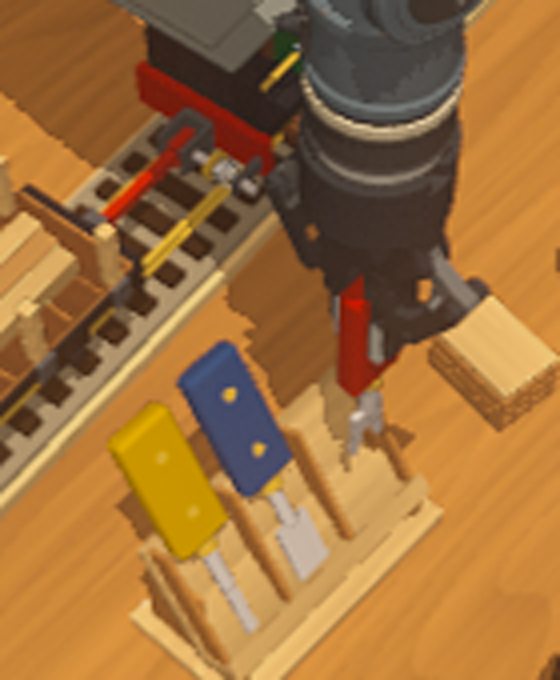

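Run:
```python
from h import *
import pickle
m=env.camera_model('scene')
for X,Y in [(350,460),(381,437),(348,282),(375,365)]:
    u,v=180+X/4,100+Y/4
    d=rot(m['orientation'])@ray(m,u,v); o=m['xyz']; print((o+d*(.673-o[0])/d[0]).round(4))
```

```text
[ 0.673  -0.0215  0.0867]
[0.673  0.0067 0.0774]
[ 0.673  -0.0292  0.2782]
[ 0.673  -0.0032  0.1696]
```

Run:
```python
from h import *
p,d,m=cap('scene'); C=cloud(d,m)
save('s7.png',p,(245,155,295,230),8)
h=cv2.cvtColor(p,cv2.COLOR_RGB2HSV)
red=((h[...,0]<8)|(h[...,0]>172))&(h[...,1]>170)
box=np.zeros_like(red);box[155:230,250:290]=1
P=C[red&box]; P=P[np.abs(P[:,0]-.673)<.03]; print(len(P),np.nanmin(P,0),np.nanmax(P,0))
for v in range(195,222):
  print(v,[ (u,*C[v,u].round(3)) for u in range(262,282) if abs(C[v,u,0]-.673)<.012][:4])
a,dw,mw=cap('wrist'); save('w7.png',a,(200,150,320,384),3)
Cw=cloud(dw,mw)
h=cv2.cvtColor(a,cv2.COLOR_RGB2HSV)
red=((h[...,0]<8)|(h[...,0]>172))&(h[...,1]>170); red[:190]=0; red[:,:220]=0;red[:,300:]=0
P=Cw[red]; P=P[np.abs(P[:,0]-.673)<.03]; print(len(P),np.percentile(P,1,0),np.percentile(P,99,0))
```

```text
213 [ 0.66384419 -0.03292623  0.17724503] [6.83196271e-01 6.65036835e-04 2.66426975e-01]
195 [(264, np.float64(0.668), np.float64(-0.03), np.float64(0.18)), (265, np.float64(0.672), np.float64(-0.032), np.float64(0.187)), (266, np.float64(0.675), np.float64(-0.031), np.float64(0.189)), (267, np.float64(0.677), np.float64(-0.031), np.float64(0.191))]
196 [(265, np.float64(0.671), np.float64(-0.031), np.float64(0.181)), (266, np.float64(0.673), np.float64(-0.029), np.float64(0.181)), (267, np.float64(0.678), np.float64(-0.032), np.float64(0.19)), (268, np.float64(0.68), np.float64(-0.031), np.float64(0.191))]
197 [(266, np.float64(0.674), np.float64(-0.031), np.float64(0.18)), (267, np.float64(0.679), np.float64(-0.033), np.float64(0.187)), (268, np.float64(0.678), np.float64(-0.029), np.float64(0.182)), (269, np.float64(0.681), np.float64(-0.029), np.float64(0.185))]
198 [(267, np.float64(0.676), np.float64(-0.03), np.float64(0.177)), (268, np.float64(0.679), np.float64(-0.03), np.float64(0.18)), (269, np.float64(0.681), np.float64(-0.028), np.float64(0.179)), (270, np.float64(0.683),
[... 5484 characters left out ...]
4(-0.018), np.float64(0.05)), (266, np.float64(0.667), np.float64(-0.019), np.float64(0.057))]
220 [(262, np.float64(0.662), np.float64(-0.028), np.float64(0.057)), (264, np.float64(0.663), np.float64(-0.022), np.float64(0.052)), (265, np.float64(0.666), np.float64(-0.021), np.float64(0.053)), (266, np.float64(0.667), np.float64(-0.02), np.float64(0.053))]
221 [(262, np.float64(0.67), np.float64(-0.037), np.float64(0.075)), (263, np.float64(0.664), np.float64(-0.027), np.float64(0.053)), (264, np.float64(0.665), np.float64(-0.024), np.float64(0.052)), (265, np.float64(0.669), np.float64(-0.024), np.float64(0.056))]
6457 [ 0.66275233 -0.02311581  0.18331025] [0.67923504 0.00955715 0.26510789]
```

View pics/s7.png

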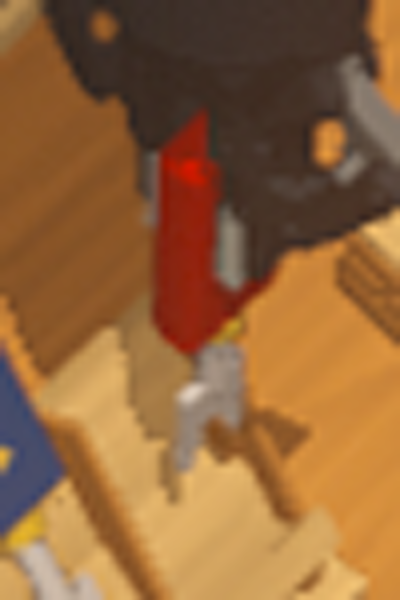

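View pics/w7.png

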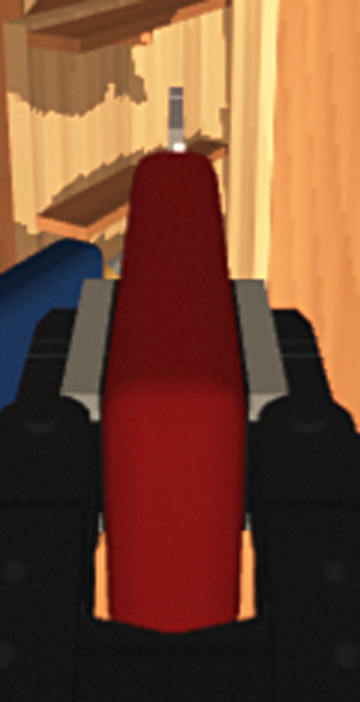

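Run:
```python
from h import *
import pickle
p,d,m=pickle.load(open('w6.pkl','rb')); C=cloud(d,m)
save('w6r.png',p,(195,125,315,245),6)
for z in (.008,.040): 
  print(z,[atz(m,u/1.5,v/1.5,z).round(4).tolist() for u,v in [(437,205),(413,207),(418,218)]])
# crate top corners approx
for u,v in [(330,0),(437,5),(425,97),(322,80)]: print('crate',C[int(v/1.5),int(u/1.5)].round(3),atz(m,u/1.5,v/1.5,.044).round(3))
```

```text
0.008 [[0.7095, 0.0241, 0.008], [0.6917, 0.0226, 0.008], [0.6956, 0.0145, 0.008]]
0.04 [[0.7061, 0.0281, 0.04], [0.6899, 0.0268, 0.04], [0.6934, 0.0194, 0.04]]
crate [0.639 0.147 0.044] [0.639 0.147 0.044]
crate [0.706 0.155 0.   ] [0.702 0.144 0.044]
crate [0.696 0.096 0.039] [0.696 0.095 0.044]
crate [0.626 0.11  0.   ] [0.632 0.105 0.044]
```

View pics/w6r.png

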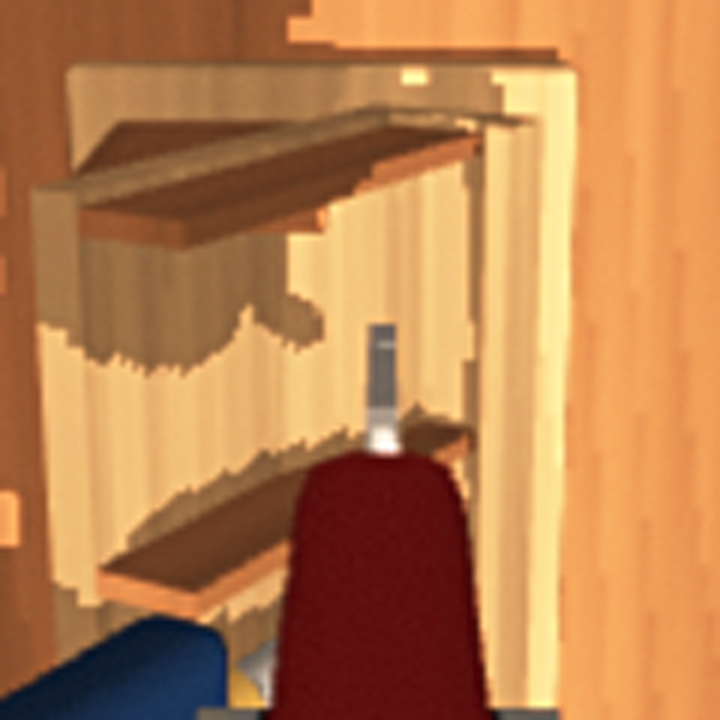

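Request:
send_rows(plan=[{"fingers": 1, "travel": [0, -0.015, 0.01], "turn": 0}, {"fingers": 1, "travel": [-0.03, -0.015, 0.024], "turn": 0}, {"fingers": 1, "travel": [-0.062, -0.015, 0.024], "turn": 0}, {"fingers": 1, "travel": [-0.062, -0.01, 0.024], "turn": 0}, {"fingers": 1, "travel": [-0.062, 0.02, 0.024], "turn": 0}, {"fingers": 1, "travel": [-0.062, 0.05, 0.024], "turn": 0}, {"fingers": 1, "travel": [-0.062, 0.07, 0.024], "turn": 0}, {"fingers": 1, "travel": [-0.062, 0.082, 0.024], "turn": 0}, {"fingers": 1, "travel": [-0.062, 0.082, 0.024], "turn": 0}])

```text
time_s: 5.87
tool_pos: [0.6934, 0.0498, 0.1241]
tool_rot: [-1.216, 1.219, -1.205]
contact_force: [-0.6, -0.1, -0.9]
grip_width: 0.0167
```

Run:
```python
from h import *
st(); p,d,m=cap('scene'); save('s8.png',p,(225,120,325,220),6)
```

```text
t 5.87 tcp [0.6934 0.0498 0.1241] yawz -0.1 xax [-0.002 -1.    -0.   ] zax [ 1.    -0.002 -0.011] y [-0.011  0.    -1.   ] q [-0.02  0.52  0.46  1.52 -0.    1.55] F [-0.6 -0.1 -0.9] w 0.0167
```

View pics/s8.png

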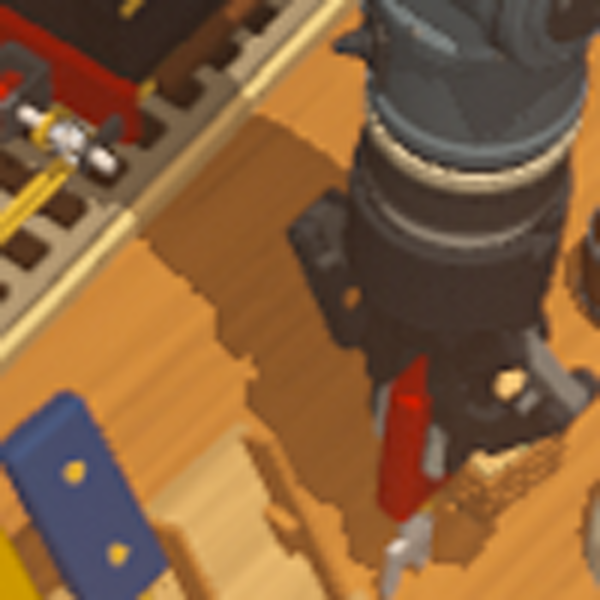

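Request:
send_rows(plan=[{"fingers": 1, "travel": [0.01, 0, 0.002], "turn": 0}, {"fingers": 1, "travel": [0.02, 0, 0.002], "turn": 0}, {"fingers": 1, "travel": [0.03, 0, 0.002], "turn": 0}, {"fingers": 1, "travel": [0.038, 0, 0.002], "turn": 0}, {"fingers": 1, "travel": [0.046, 0, 0.002], "turn": 0}, {"fingers": 1, "travel": [0.054, 0, 0.002], "turn": 0}, {"fingers": 1, "travel": [0.062, 0, 0.002], "turn": 0}, {"fingers": 1, "travel": [0.07, 0, 0.002], "turn": 0}, {"fingers": 1, "travel": [0.077, 0, 0.002], "turn": 0}, {"fingers": 1, "travel": [0.077, 0, 0.002], "turn": 0}])

```text
time_s: 6.75
tool_pos: [0.6991, -0.0295, 0.1305]
tool_rot: [-1.208, 1.211, -1.213]
contact_force: [2.2, 0.9, 0.2]
grip_width: 0.0168
```

Run:
```python
from h import *
st(); p,d,m=cap('scene'); save('s9.png',p,(215,120,315,220),6)
p,d,m=cap('wrist'); save('w9.png',p,(130,100,390,384),2.1)
```

```text
t 6.75 tcp [ 0.6991 -0.0295  0.1305] yawz -0.22 xax [-0.004 -1.     0.002] zax [ 1.    -0.004  0.   ] y [ 0.    -0.002 -1.   ] q [-0.14  0.52  0.47  1.52 -0.    1.44] F [2.2 0.9 0.2] w 0.0168
```

View pics/s9.png

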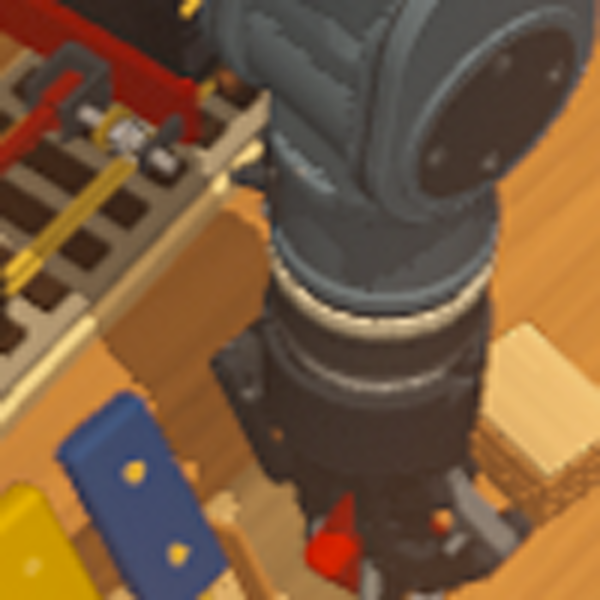

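View pics/w9.png

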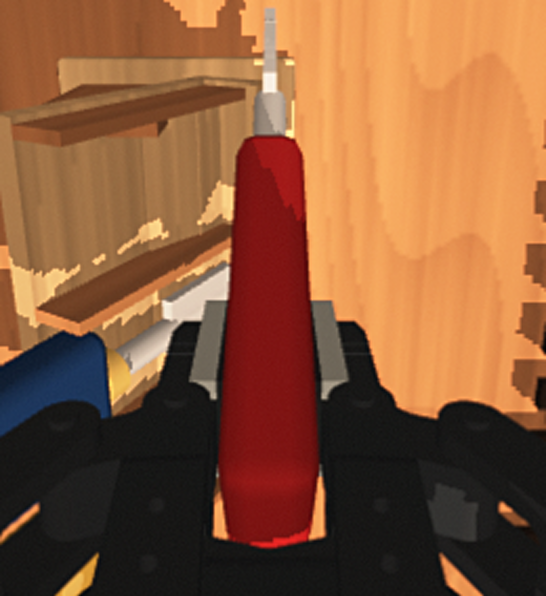

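Request:
send_rows(plan=[{"fingers": 1, "travel": [0, -0.03, 0], "turn": 0}, {"fingers": 1, "travel": [0, -0.065, 0], "turn": 0}, {"fingers": 1, "travel": [0, -0.1, -0.01], "turn": 0}, {"fingers": 1, "travel": [0, -0.13, -0.04], "turn": 0}, {"fingers": 1, "travel": [0, -0.13, -0.08], "turn": 0}, {"fingers": 1, "travel": [0, -0.13, -0.1], "turn": 0}, {"fingers": 1, "travel": [0, -0.13, -0.1], "turn": 0}, {"fingers": 1, "travel": [0, -0.13, -0.1], "turn": 0}])

```text
time_s: 7.52
tool_pos: [0.5974, -0.0274, 0.2605]
tool_rot: [-1.21, 1.211, -1.211]
contact_force: [0.8, -0.9, -1.4]
grip_width: 0.0168
```

Run:
```python
from h import *
import pickle
st(); p,d,m=cap('scene'); pickle.dump((p,d,m),open('s10.pkl','wb')); save('s10.png',p,(205,60,305,170),5)
o,M=st();p,d,m=cap('wrist'); pickle.dump((p,d,m),open('w10.pkl','wb'));save('w10.png',p,(200,60,320,384),2.4)
C=cloud(d,m)
h=cv2.cvtColor(p,cv2.COLOR_RGB2HSV)
red=((h[...,0]<8)|(h[...,0]>172))&(h[...,1]>170); red[:100]=0; red[:,:220]=0;red[:,300:]=0
for v in range(100,384,8):
    us=np.where(red[v])[0]
    if len(us): u=int(us.mean()); print(v,us.min(),us.max(),C[v,u].round(4))
```

```text
t 7.52 tcp [ 0.5974 -0.0274  0.2605] yawz -0.11 xax [-0.002 -1.     0.002] zax [ 1.    -0.002 -0.001] y [-0.001 -0.002 -1.   ] q [-0.16  0.26  0.39  1.71 -0.    1.42] F [ 0.8 -0.9 -1.4] w 0.0168
t 7.57 tcp [ 0.5986 -0.0275  0.2604] yawz -0.11 xax [-0.002 -1.     0.001] zax [ 1.    -0.002 -0.   ] y [-0.    -0.001 -1.   ] q [-0.16  0.26  0.39  1.71 -0.    1.42] F [ 1.4  0.5 -1.7] w 0.017
172 243 272 [0.5973 0.0158 0.25  ]
180 242 273 [0.5974 0.0129 0.2545]
188 242 274 [0.5978 0.0099 0.2584]
196 241 274 [0.5974 0.0076 0.2642]
204 241 275 [0.5978 0.0053 0.2689]
212 240 275 [0.5974 0.0033 0.2739]
220 240 275 [0.5974 0.0013 0.2785]
228 240 276 [ 0.5978 -0.001   0.2818]
236 239 276 [ 0.5974 -0.0036  0.2842]
244 239 277 [ 0.5978 -0.0051  0.2887]
252 238 278 [ 0.5978 -0.0062  0.2933]
260 237 278 [ 0.5974 -0.0087  0.2952]
268 237 279 [ 0.5978 -0.0097  0.2995]
276 236 279 [ 0.5974 -0.0113  0.3026]
284 236 279 [ 0.5974 -0.013   0.3052]
292 236 280 [ 0.5978 -0.0146  0.3077]
300 235 280 [ 0.5974 -0.0159  0.3105]
308 235 281 [ 0.5978 -0.0176  0.3127]
316 234 281 [ 0.5974 -0.0189  0.3152]
324 235 281 [ 0.5977 -0.0198  0.3181]
332 236 280 [ 0.5977 -0.0222  0.319 ]
340 237 279 [ 0.5977 -0.0275  0.3169]
348 238 278 [ 0.5977 -0.0343  0.3134]
356 239 277 [ 0.5977 -0.0416  0.3099]
```

View pics/s10.png

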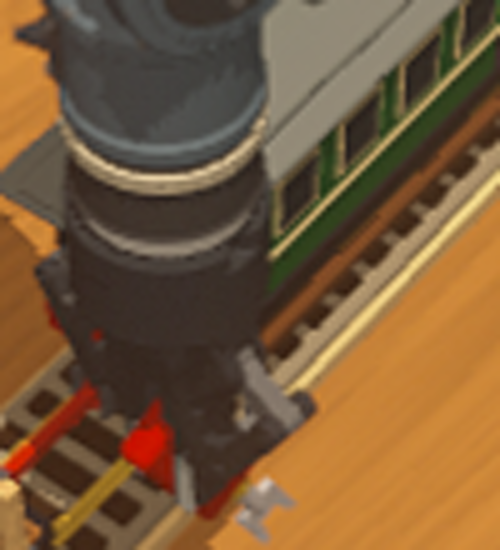

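View pics/w10.png

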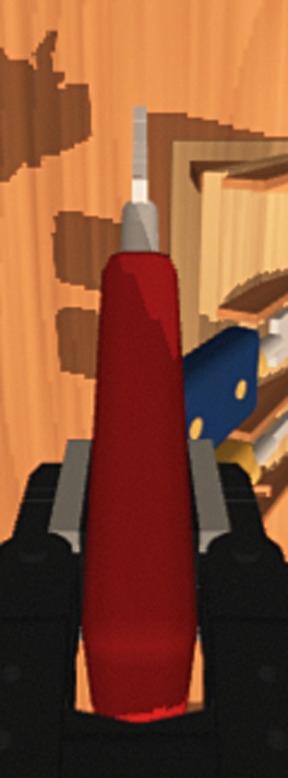

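Run:
```python
from h import *
import pickle
p,d,m=pickle.load(open('w10.pkl','rb'));C=cloud(d,m)
for th in (25.5,26.5,27.3):
    s,c=np.sin(np.radians(th)),np.cos(np.radians(th))
    cor=np.array([-.0205,.3185]); dn=np.array([s,-c]); pp=np.array([c,s])
    H=cor+45*dn/1e3-20*pp/1e3; tip=H+.120*dn; e=tip+.012*pp
    print(th,'H',H.round(4),'notch',(H+.107*dn).round(4),'edge tip',e.round(4),proj(m,[.598,*e]).round(1), 'handlebottom corner',proj(m,[.598,*(cor+.09*dn)]).round(1))
for v in range(100,170,6): 
    print(v,[C[v,u].round(4).tolist() for u in (256,258,260)])
```

```text
25.5 H [-0.0192  0.2693] notch [0.0269 0.1727] edge tip [0.0433 0.1661] [258.  108.7] handlebottom corner [258.2 162.1]
26.5 H [-0.0183  0.2693] notch [0.0294 0.1735] edge tip [0.046  0.1673] [258. 105.] handlebottom corner [258.2 159.8]
27.3 H [-0.0176  0.2693] notch [0.0314 0.1743] edge tip [0.0481 0.1682] [258. 102.] handlebottom corner [258.2 158. ]
100 [[0.5956, 0.047, -0.0003], [0.5981, 0.0469, -0.0004], [0.6006, 0.0469, -0.0003]]
106 [[0.5965, 0.0455, 0.174], [0.598, 0.0454, 0.1729], [0.5994, 0.0454, 0.1719]]
112 [[0.5966, 0.0417, 0.1803], [0.598, 0.0416, 0.1795], [0.5994, 0.0416, 0.1789]]
118 [[0.5966, 0.0381, 0.1865], [0.5979, 0.0381, 0.1863], [0.5993, 0.0381, 0.187]]
124 [[0.5966, 0.0347, 0.1941], [0.5979, 0.0346, 0.1918], [0.5993, 0.0347, 0.1937]]
130 [[0.5966, 0.0314, 0.1994], [0.5979, 0.0315, 0.1999], [0.5992, 0.0315, 0.2002]]
136 [[0.5966, 0.0283, 0.2049], [0.5979, 0.0281, 0.2038], [0.5992, 0.0282, 0.2042]]
142 [[0.5966, 0.0243, 0.2032], [0.5979, 0.0241, 0.2024], [0.5992, 0.0242, 0.2027]]
148 [[0.5966, 0.0205, 0.2039], [0.5979, 0.0208, 0.2057], [0.5992, 0.0207, 0.205]]
154 [[0.5966, 0.018, 0.2116], [0.5979, 0.018, 0.2117], [0.5991, 0.0179, 0.2107]]
160 [[0.5967, 0.0153, 0.2168], [0.5979, 0.0151, 0.2159], [0.5991, 0.0153, 0.2169]]
166 [[0.5968, 0.0177, 0.2446], [0.5979, 0.0177, 0.2442], [0.5989, 0.0177, 0.2444]]
```

Request:
send_rows(plan=[{"fingers": 1, "travel": [-0.002, 0, -0.04], "turn": -0.03}, {"fingers": 1, "travel": [-0.004, 0, -0.08], "turn": -0.075}, {"fingers": 1, "travel": [-0.006, 0, -0.12], "turn": -0.075}, {"fingers": 1, "travel": [-0.007, 0, -0.151], "turn": -0.075}, {"fingers": 1, "travel": [-0.007, 0.03, -0.151], "turn": -0.075}, {"fingers": 1, "travel": [-0.007, 0.067, -0.151], "turn": -0.075}, {"fingers": 1, "travel": [-0.025, 0.067, -0.152], "turn": -0.075}, {"fingers": 1, "travel": [-0.043, 0.067, -0.152], "turn": -0.075}, {"fingers": 1, "travel": [-0.043, 0.067, -0.152], "turn": -0.075}])

```text
time_s: 8.37
tool_pos: [0.4466, 0.0182, 0.1917]
tool_rot: [-1.245, 1.157, -1.151]
contact_force: [0.0, 0.4, -1.2]
grip_width: 0.0168
```

Run:
```python
from h import *
import pickle
st(); p,d,m=cap('scene'); pickle.dump((p,d,m),open('s11.pkl','wb')); save('s11.png',p,(180,70,280,170),6)
o,M=st();p,d,m=cap('wrist'); pickle.dump((p,d,m),open('w11.pkl','wb'));save('w11.png',p,s=1.5);save('w11c.png',p,(190,40,330,200),3.7)
```

```text
t 8.37 tcp [0.4466 0.0182 0.1917] yawz 4.32 xax [ 0.075 -0.997 -0.002] zax [ 0.997  0.075 -0.003] y [-0.003  0.001 -1.   ] q [-0.11 -0.16 -0.18  1.56  0.    1.38] F [ 0.   0.4 -1.2] w 0.0168
t 8.42 tcp [0.4475 0.0168 0.1928] yawz 4.32 xax [ 0.075 -0.997  0.   ] zax [ 0.997  0.075 -0.001] y [-0.001 -0.001 -1.   ] q [-0.11 -0.16 -0.17  1.56 -0.    1.38] F [ 0.5 -0.6 -1.5] w 0.0168
```

View pics/s11.png

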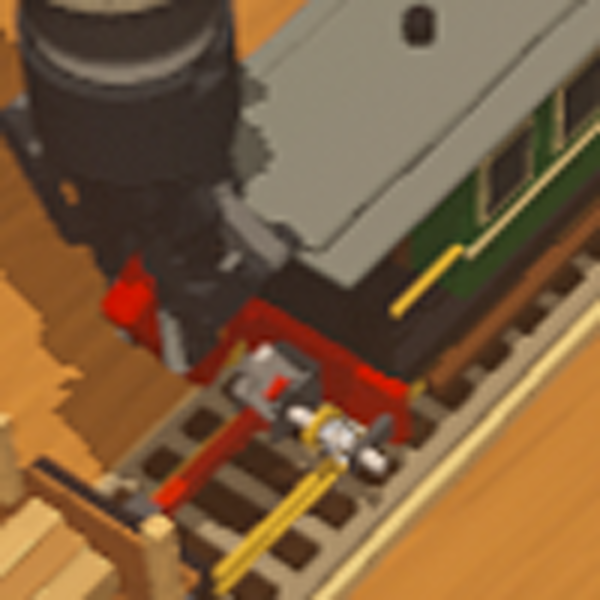

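View pics/w11.png

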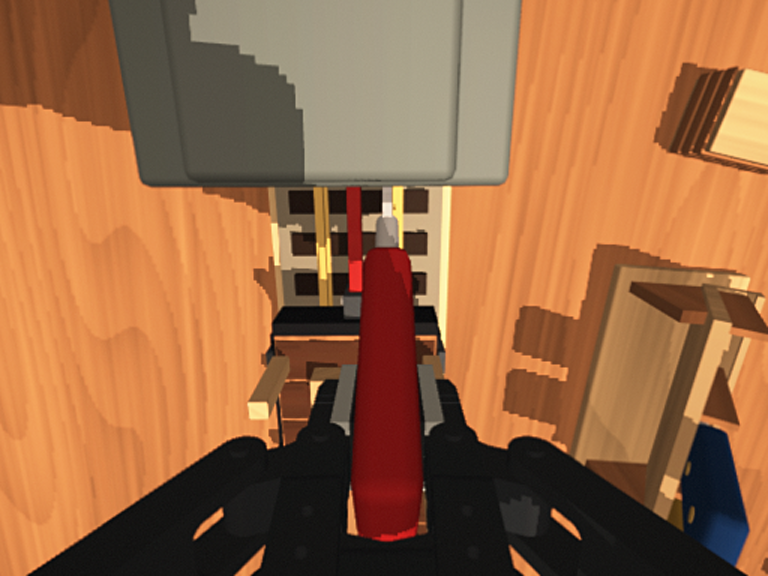

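View pics/w11c.png

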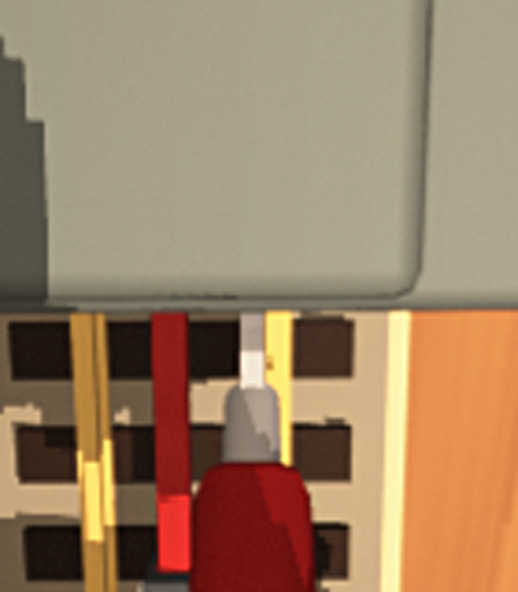

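Run:
```python
from h import *
import pickle
p,d,m=pickle.load(open('s11.pkl','rb'));C=cloud(d,m)
save('s11b.png',p,(205,110,255,155),14)
N=np.array([.4426,.0751,.108]); uy=np.array([-.075,.997,0]); z=np.array([0,0,1.])
dn=.459*uy-.889*z; pp=.889*uy+.459*z
for n,P in [('notch',N),('p+',N+.013*dn+.012*pp),('p-',N+.013*dn-.012*pp),('p-in',N+.013*dn-.008*pp),('p+in',N+.013*dn+.008*pp),('bottom',N-.007*dn),('C',np.array([.4403,.0938,.068])),('cheek',[.4337,.0935,.068]),('colface',[.4474,.0943,.068])]:
    u,v=proj(m,P); print(n,((u-205)*14).round(),((v-110)*14).round())
```

```text
notch 277.0 328.0
p+ 336.0 293.0
p- 265.0 403.0
p-in 277.0 384.0
p+in 325.0 311.0
bottom 264.0 317.0
C 348.0 398.0
cheek 322.0 381.0
colface 378.0 417.0
```

View pics/s11b.png

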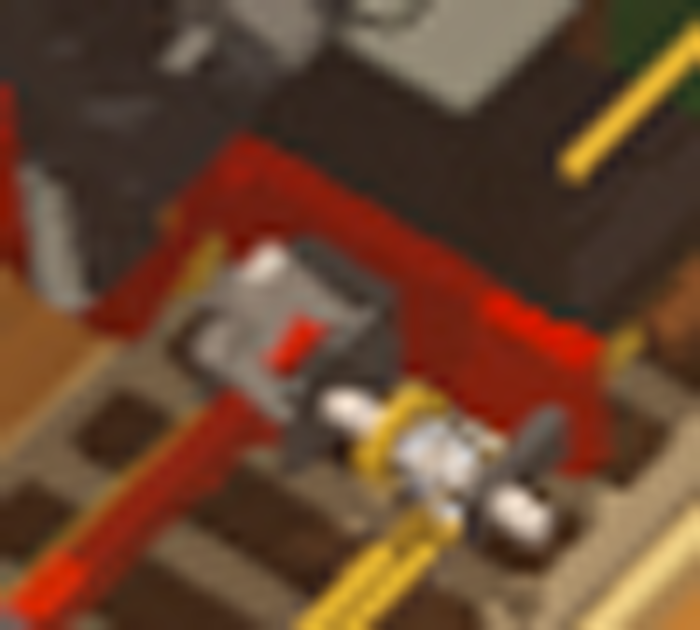

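Run:
```python
from h import *
import pickle
p,d,m=pickle.load(open('s11.pkl','rb'));C=cloud(d,m)
for v in range(125,142):
    print(v,' '.join(f'{u}:{C[v,u][0]*1e3:.0f},{C[v,u][1]*1e3:.0f},{C[v,u][2]*1e3:.0f}/{p[v,u].mean():.0f}' for u in range(217,234)))
```

```text
125 217:456,40,183/65 218:455,44,179/51 219:455,48,175/51 220:453,53,169/52 221:389,112,65/51 222:396,110,73/53 223:397,112,72/53 224:403,111,78/54 225:406,111,80/55 226:410,111,83/52 227:412,113,82/55 228:418,111,89/58 229:419,114,87/60 230:420,116,87/60 231:424,117,89/58 232:425,119,87/58 233:428,120,90/45
126 217:457,39,181/59 218:456,43,177/52 219:456,46,174/57 220:451,54,164/62 221:394,108,68/52 222:397,109,71/51 223:400,110,71/49 224:403,111,73/49 225:404,113,72/49 226:411,110,80/52 227:413,112,80/56 228:416,113,81/54 229:420,113,85/56 230:424,113,88/60 231:427,114,90/61 232:425,119,84/60 233:429,119,87/58
127 217:456,39,176/52 218:457,42,174/50 219:455,47,168/73 220:451,54,159/86 221:389,112,57/56 222:395,110,63/45 223:398,111,65/94 224:444,73,137/121 225:405,112,70/75 226:413,108,80/63 227:416,109,81/64 228:417,112,80/61 229:419,114,79/56 230:424,112,85/56 231:429,111,90/56 232:428,116,85/59 233:433,114,91/60
128 217:454,41,170/50 218:456,43,170/68 219:452,49,160/89 220:455,50,163/86 221:447,60,147/68 222:395,110,60/92 223:443,71,133/172 224:443,73,132/194 225:447,73,135/130 
[... 3463 characters left out ...]
:437,90,67/140 229:441,90,70/197 230:443,91,70/207 231:444,94,69/201 232:452,90,79/173 233:451,94,75/143
140 217:392,91,23/71 218:401,86,35/82 219:425,69,73/65 220:426,72,70/65 221:429,72,72/63 222:430,75,70/58 223:430,79,67/59 224:430,81,65/70 225:434,82,68/69 226:437,83,69/62 227:436,87,64/60 228:437,90,63/73 229:438,92,61/109 230:445,90,69/158 231:447,91,69/183 232:452,90,75/150 233:455,91,77/120
141 217:400,83,33/80 218:426,64,74/67 219:430,64,76/65 220:428,69,70/63 221:431,70,72/58 222:428,76,63/57 223:430,78,64/63 224:429,83,58/65 225:434,81,64/64 226:436,84,63/64 227:436,86,61/61 228:436,90,58/55 229:419,109,25/44 230:421,112,23/94 231:450,88,71/138 232:455,86,77/128 233:456,90,74/132
```

Run:
```python
from h import *
import pickle
p,d,m=pickle.load(open('s11.pkl','rb'));C=cloud(d,m)
Q=C[127:141,219:232].reshape(-1,3); ux=np.array([.997,.075,0]); Cc=np.array([.4403,.0938,.068])
s=(Q-Cc)@ux; k=(Q[:,2]>.088)&(Q[:,0]>.438)&(Q[:,2]<.14); print('plate face s(mm) from C scene',np.nanmedian(s[k])*1e3,np.nanstd(s[k])*1e3,k.sum())
A=np.c_[Q[k]@np.array([-.075,.997,0]),Q[k][:,2],np.ones(k.sum())]; print(np.linalg.lstsq(A,s[k],rcond=None)[0])
p,d,m=pickle.load(open('w11.pkl','rb'));C=cloud(d,m)
g=cv2.cvtColor(p,cv2.COLOR_RGB2GRAY)
for v in (126,130,134,138,144,150,156,165,180,200):
    print(v,[f'{u}:{(C[v,u]-Cc)@ux*1e3:.1f},{C[v,u,1]*1e3:.0f},{C[v,u,2]*1e3:.0f}/{g[v,u]}' for u in range(248,268,1) if C[v,u,2]>.1])
```

```text
plate face s(mm) from C scene 3.988000443043622 1.6196033045298466 64
[-0.00192356  0.0227422   0.00130925]
126 ['255:-1.4,78,128/158', '256:-0.8,78,128/169', '257:-0.1,78,127/167', '258:0.6,78,129/166', '259:1.2,78,127/165', '260:1.9,78,128/162']
130 ['255:-1.4,75,132/153', '256:-0.7,75,131/164', '257:-0.1,76,133/159', '258:0.6,76,133/161', '259:1.2,76,132/159', '260:1.9,76,132/156']
134 ['255:-1.4,73,136/166', '256:-0.7,73,136/178', '257:-0.1,74,137/172', '258:0.6,74,137/173', '259:1.2,74,136/173', '260:1.8,74,137/170']
138 ['255:-1.4,71,136/235', '256:-0.7,71,136/239', '257:-0.1,71,136/232', '258:0.6,71,136/232', '259:1.2,71,136/233', '260:1.8,71,136/235']
144 ['253:-2.7,66,133/129', '254:-2.1,67,132/130', '255:-1.4,67,134/222', '256:-0.7,67,134/206', '257:-0.1,67,133/199', '258:0.6,67,134/199', '259:1.2,67,133/215', '260:1.9,67,134/218', '261:2.5,67,132/186', '262:3.2,67,132/167']
150 ['251:-4.0,63,135/103', '252:-3.3,63,138/109', '253:-2.7,63,137/118', '254:-2.0,64,139/122', '255:-1.3,64,138/123', '256:-0.7,64,140/126', '257:-0.1,64,140/153', '258:0.6,64,140/161', '259:1.2,64,14
[... 1062 characters left out ...]
9,57,186/46', '256:-0.4,57,187/47', '257:0.1,57,186/45', '258:0.6,57,186/46', '259:1.1,57,186/47', '260:1.6,57,188/49', '261:2.1,57,186/45', '262:2.6,57,186/47', '263:3.0,57,188/56', '264:3.5,57,188/59', '265:4.1,57,186/59', '266:4.6,57,186/56', '267:5.1,57,186/57']
200 ['248:-4.1,50,199/47', '249:-3.7,50,197/49', '250:-3.1,51,200/46', '251:-2.7,51,200/48', '252:-2.2,50,199/47', '253:-1.7,50,199/47', '254:-1.3,51,199/46', '255:-0.8,50,198/45', '256:-0.3,51,199/48', '257:0.1,51,200/47', '258:0.6,51,199/48', '259:1.1,51,199/46', '260:1.5,51,199/47', '261:2.0,51,199/48', '262:2.4,51,199/47', '263:2.9,51,199/48', '264:3.4,51,199/46', '265:3.8,51,199/46', '266:4.3,51,198/44', '267:4.8,51,199/47']
```

Request:
send_rows(plan=[{"fingers": 1, "travel": [-0.003, 0.006, 0], "turn": 0}, {"fingers": 1, "travel": [-0.006, 0.012, 0], "turn": 0}, {"fingers": 1, "travel": [-0.009, 0.018, 0], "turn": 0}, {"fingers": 1, "travel": [-0.012, 0.024, 0], "turn": 0}, {"fingers": 1, "travel": [-0.014, 0.03, 0], "turn": 0}, {"fingers": 1, "travel": [-0.0165, 0.035, 0], "turn": 0}, {"fingers": 1, "travel": [-0.0185, 0.039, 0], "turn": 0}, {"fingers": 1, "travel": [-0.0185, 0.039, 0], "turn": 0}, {"fingers": 1, "travel": [-0.0185, 0.039, 0], "turn": 0}])

```text
time_s: 9.22
tool_pos: [0.4454, 0.0348, 0.154]
tool_rot: [-1.243, 1.155, -1.155]
contact_force: [0.8, 0.1, -1.1]
grip_width: 0.0169
```

Run:
```python
from h import *
import pickle
st(); p,d,m=cap('scene'); pickle.dump((p,d,m),open('s12.pkl','wb')); save('s12.png',p,(205,110,255,155),14)
```

```text
t 9.22 tcp [0.4454 0.0348 0.154 ] yawz 4.2 xax [ 0.073 -0.997  0.   ] zax [ 0.997  0.073 -0.001] y [-0.001 -0.    -1.   ] q [-0.07 -0.16 -0.25  1.48 -0.    1.43] F [ 0.8  0.1 -1.1] w 0.0169
```

View pics/s12.png

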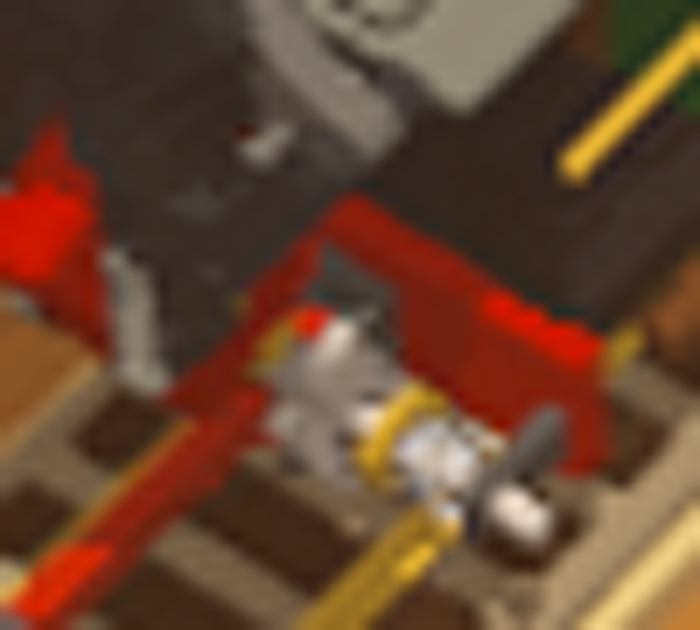

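Request:
send_rows(plan=[{"fingers": 1, "travel": [0, 0, 0], "turn": 0}, {"fingers": 1, "travel": [0, 0, 0.003], "turn": 0}, {"fingers": 1, "travel": [0, 0, 0.006], "turn": 0}, {"fingers": 1, "travel": [0, 0, 0.009], "turn": 0}, {"fingers": 1, "travel": [0, 0, 0.012], "turn": 0}, {"fingers": 1, "travel": [0, 0, 0.015], "turn": 0}, {"fingers": 1, "travel": [0, 0, 0.018], "turn": 0}, {"fingers": 1, "travel": [0, 0, 0.019], "turn": 0}, {"fingers": 1, "travel": [0, 0, 0.019], "turn": 0}], grip_force=90)

```text
time_s: 10.02
tool_pos: [0.4643, 0.0361, 0.154]
tool_rot: [-1.244, 1.156, -1.154]
contact_force: [-3.0, -0.5, -0.0]
grip_width: 0.0163
```

Run:
```python
from h import *
import pickle
st(); p,d,m=cap('scene'); pickle.dump((p,d,m),open('s13.pkl','wb')); save('s13.png',p,(205,110,255,155),14)
```

```text
t 10.02 tcp [0.4643 0.0361 0.154 ] yawz 4.2 xax [ 0.073 -0.997 -0.   ] zax [ 0.997  0.073 -0.002] y [-0.002 -0.    -1.   ] q [-0.07 -0.11 -0.21  1.47 -0.    1.43] F [-3.  -0.5 -0. ] w 0.0163
```

View pics/s13.png

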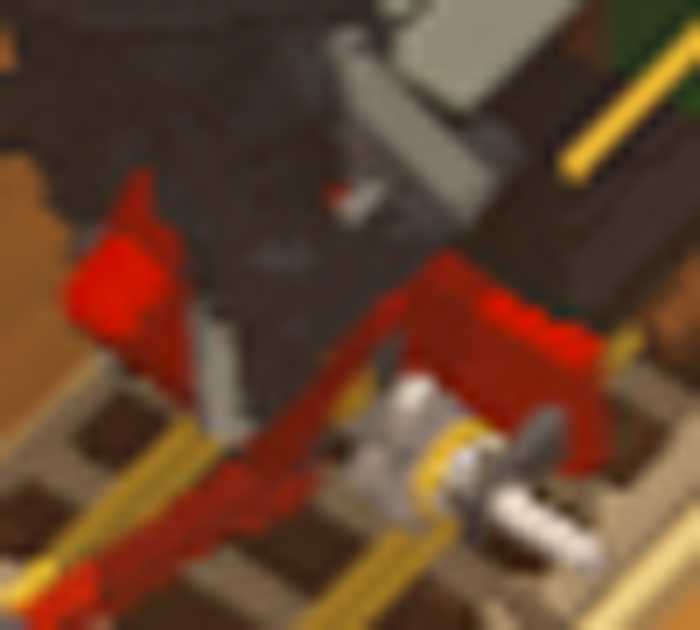

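Run:
```python
from h import *
import pickle
p,d,m=cap('scene'); C=cloud(d,m)
save('s14.png',p,(170,100,270,175),8)
h=cv2.cvtColor(p,cv2.COLOR_RGB2HSV)
red=((h[...,0]<8)|(h[...,0]>172))&(h[...,1]>170)
for v in range(140,165):
    us=[u for u in range(190,235) if red[v,u] and C[v,u,0]<.45]
    if us: u=us[len(us)//2]; print(v,u,C[v,u].round(3))
```

```text
142 222 [0.421 0.082 0.047]
143 223 [0.426 0.081 0.049]
144 224 [0.428 0.082 0.045]
145 222 [0.431 0.073 0.052]
146 221 [0.43  0.069 0.05 ]
147 220 [0.428 0.067 0.047]
148 217 [0.432 0.053 0.058]
149 216 [0.433 0.048 0.06 ]
150 214 [0.432 0.042 0.062]
151 213 [0.431 0.039 0.06 ]
152 211 [0.432 0.031 0.063]
153 210 [0.432 0.028 0.062]
154 209 [0.435 0.021 0.067]
155 209 [0.435 0.021 0.063]
156 208 [0.434 0.018 0.061]
```

View pics/s14.png

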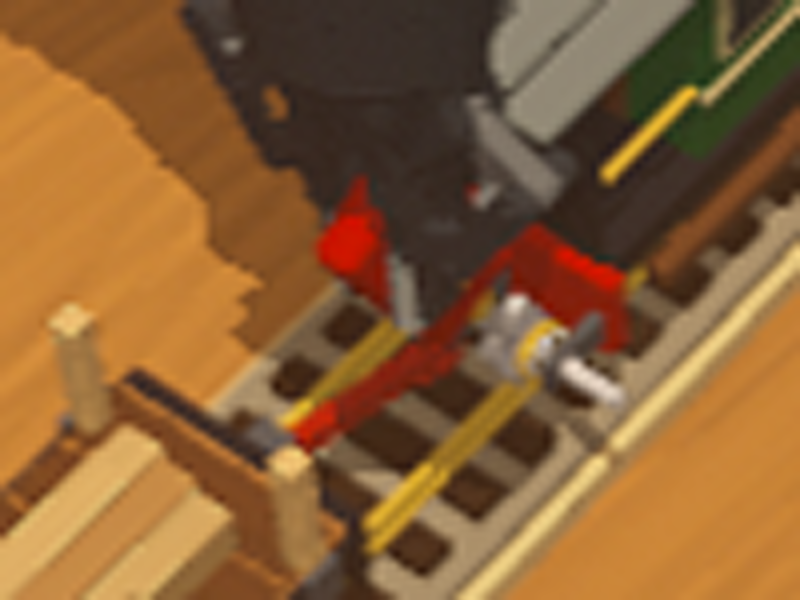

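The bar now slopes from z 67 mm to 47 mm over 62 mm, about 0.31 rad, so it has dropped. Next I'll let the pin home and withdraw along the tool's axis.

Request:
send_rows(plan=[{"fingers": 1, "travel": [0, 0, -0.006], "turn": 0}, {"fingers": 1, "travel": [0, 0, -0.012], "turn": 0}, {"fingers": 1, "travel": [0, 0, -0.018], "turn": 0}, {"fingers": 1, "travel": [0, 0, -0.019], "turn": 0}, {"fingers": 1, "travel": [0.006, -0.012, -0.019], "turn": 0}, {"fingers": 1, "travel": [0.0125, -0.026, -0.019], "turn": 0}, {"fingers": 1, "travel": [0.022, -0.045, -0.019], "turn": 0}, {"fingers": 1, "travel": [0.045, -0.06, -0.019], "turn": 0}, {"fingers": 1, "travel": [0.07, -0.08, -0.019], "turn": 0}, {"fingers": 1, "travel": [0.07, -0.12, -0.019], "turn": 0}])

```text
time_s: 10.95
tool_pos: [0.4499, -0.0386, 0.2722]
tool_rot: [-1.246, 1.161, -1.157]
contact_force: [1.4, 0.7, -1.4]
grip_width: 0.0162
```

Run:
```python
from h import *
import pickle
p,d,m=cap('scene'); save('s15.png',p,(170,100,270,175),8)
go((.60,-.03,.30),-90)
```

```text
t 11.0 tcp [ 0.4535 -0.0379  0.2835] yawz 3.97 xax [ 0.069 -0.998  0.004] zax [0.998 0.069 0.012] y [ 0.012 -0.004 -1.   ] q [-0.23 -0.13  0.03  1.72 -0.    1.27] F [1.9 1.1 5.3] w 0.0159
travel [ 0.0023 -0.0147  0.1469] turn 1.6402
```

View pics/s15.png

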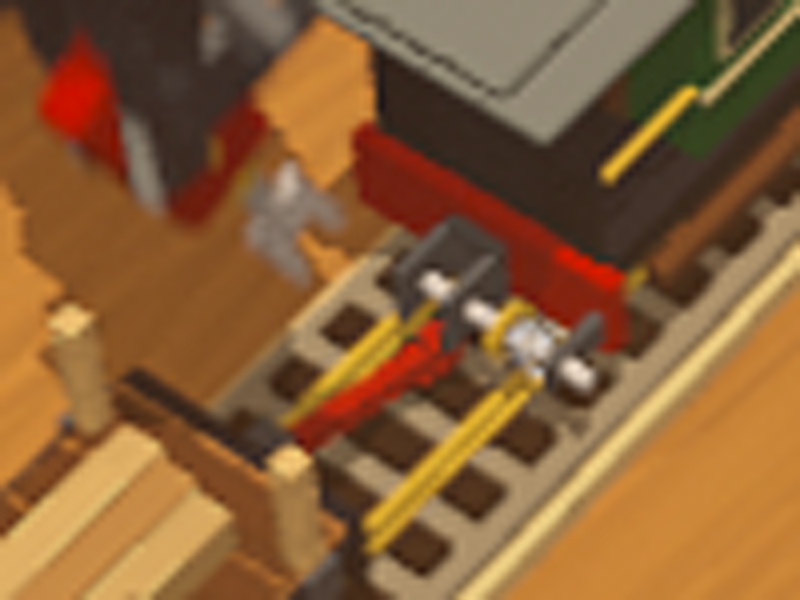

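Request:
send_rows(plan=[{"fingers": 1, "travel": [0, -0.02, 0.03], "turn": 0.12}, {"fingers": 1, "travel": [0, -0.03, 0.07], "turn": 0.24}, {"fingers": 1, "travel": [-0.002, -0.03, 0.11], "turn": 0.36}, {"fingers": 1, "travel": [-0.004, -0.03, 0.15], "turn": 0.48}, {"fingers": 1, "travel": [-0.03, -0.03, 0.18], "turn": 0.6}, {"fingers": 1, "travel": [-0.06, -0.03, 0.2], "turn": 0.72}, {"fingers": 1, "travel": [-0.09, -0.03, 0.22], "turn": 0.84}, {"fingers": 1, "travel": [-0.12, -0.03, 0.235], "turn": 0.96}, {"fingers": 1, "travel": [-0.125, -0.03, 0.24], "turn": 1.08}, {"fingers": 1, "travel": [-0.125, -0.03, 0.24], "turn": 1.2}])

```text
time_s: 11.83
tool_pos: [0.6829, 0.1101, 0.3036]
tool_rot: [-0.442, 1.977, -1.975]
contact_force: [-0.6, -0.3, -1.8]
grip_width: 0.0162
```

Request:
send_rows(plan=[{"fingers": 1, "travel": [0, 0, 0], "turn": 0.12}, {"fingers": 1, "travel": [0, 0, 0], "turn": 0.24}, {"fingers": 1, "travel": [0, 0, 0], "turn": 0.36}, {"fingers": 1, "travel": [0, 0, 0], "turn": 0.48}, {"fingers": 1, "travel": [0, 0, 0], "turn": 0.6}, {"fingers": 1, "travel": [0, 0, 0], "turn": 0.72}, {"fingers": 1, "travel": [0, 0, 0], "turn": 0.84}, {"fingers": 1, "travel": [0, 0, 0], "turn": 0.96}, {"fingers": 1, "travel": [0, 0, 0], "turn": 1.08}, {"fingers": 1, "travel": [0, 0, 0], "turn": 1.2}])

```text
time_s: 12.67
tool_pos: [0.6679, 0.0118, 0.3048]
tool_rot: [-0.153, -2.291, 1.971]
contact_force: [0.6, 0.1, -1.1]
grip_width: 0.0163
```

Run:
```python
from h import *
go((.697,.106,.27),180)
```

```text
t 12.67 tcp [0.6679 0.0118 0.3048] yawz -98.89 xax [-0.988  0.151  0.021] zax [-0.153 -0.977 -0.148] y [ 0.002  0.149 -0.989] q [-0.15  0.52  0.81  1.89  0.15  3.14] F [ 0.6  0.1 -1.1] w 0.0163
travel [-0.0153  0.0485 -0.0914] turn 1.4157
```

q6 has reached its limit going this way, so I'll turn back and take the other way round.

Request:
send_rows(plan=[{"fingers": 1, "travel": [0, 0, 0], "turn": -0.12}, {"fingers": 1, "travel": [0, 0, 0], "turn": -0.24}, {"fingers": 1, "travel": [0, 0, 0], "turn": -0.36}, {"fingers": 1, "travel": [0, 0, 0], "turn": -0.48}, {"fingers": 1, "travel": [0, 0, 0], "turn": -0.6}, {"fingers": 1, "travel": [0, 0, 0], "turn": -0.72}, {"fingers": 1, "travel": [0, 0, 0], "turn": -0.84}, {"fingers": 1, "travel": [0, 0, 0], "turn": -0.96}, {"fingers": 1, "travel": [0, 0, 0], "turn": -1.08}, {"fingers": 1, "travel": [0, 0, 0], "turn": -1.2}])

```text
time_s: 13.5
tool_pos: [0.6679, 0.0123, 0.3047]
tool_rot: [-0.837, 1.671, -1.44]
contact_force: [0.2, -0.1, -1.1]
grip_width: 0.0159
```

Run:
```python
from h import *
go((.697,.106,.27),0)
```

```text
t 13.5 tcp [0.6679 0.0123 0.3047] yawz -29.36 xax [-0.494 -0.86  -0.129] zax [ 0.869 -0.489 -0.072] y [ 0.001  0.148 -0.989] q [-0.15  0.52  0.81  1.89  0.15  1.93] F [ 0.2 -0.1 -1.1] w 0.0159
travel [-0.0905  0.0482 -0.018 ] turn -0.5125
```

Request:
send_rows(plan=[{"fingers": 1, "travel": [-0.025, 0.004, -0.008], "turn": -0.12}, {"fingers": 1, "travel": [-0.05, 0.008, -0.016], "turn": -0.24}, {"fingers": 1, "travel": [-0.087, 0.013, -0.026], "turn": -0.36}, {"fingers": 1, "travel": [-0.087, 0.013, -0.026], "turn": -0.48}, {"fingers": 1, "travel": [-0.087, 0.013, -0.026], "turn": -0.6}, {"fingers": 1, "travel": [-0.087, 0.013, -0.026], "turn": -0.72}, {"fingers": 1, "travel": [-0.087, 0.013, -0.026], "turn": -0.84}, {"fingers": 1, "travel": [-0.087, 0.013, -0.026], "turn": -0.96}, {"fingers": 1, "travel": [-0.087, 0.013, -0.026], "turn": -1.08}, {"fingers": 1, "travel": [-0.087, 0.013, -0.026], "turn": -1.2}])

```text
time_s: 14.33
tool_pos: [0.6888, 0.1016, 0.3048]
tool_rot: [-1.321, 0.729, -0.629]
contact_force: [0.2, 0.4, -0.3]
grip_width: 0.016
```

Request:
send_rows(plan=[{"fingers": 1, "travel": [0, 0, 0], "turn": -0.12}, {"fingers": 1, "travel": [0, 0, 0], "turn": -0.24}, {"fingers": 1, "travel": [0, 0, 0], "turn": -0.36}, {"fingers": 1, "travel": [0, 0, 0], "turn": -0.48}, {"fingers": 1, "travel": [0, 0, 0], "turn": -0.6}, {"fingers": 1, "travel": [0, 0, 0], "turn": -0.72}, {"fingers": 1, "travel": [0, 0, 0], "turn": -0.84}, {"fingers": 1, "travel": [0, 0, 0], "turn": -0.96}, {"fingers": 1, "travel": [0, 0, 0], "turn": -1.08}, {"fingers": 1, "travel": [0, 0, 0], "turn": -1.2}])

```text
time_s: 15.17
tool_pos: [0.6888, 0.1016, 0.3048]
tool_rot: [-1.41, -0.258, 0.221]
contact_force: [-0.3, 0.6, -1.4]
grip_width: 0.0159
```

Run:
```python
from h import *
go((.697,.106,.27),179.99)
```

```text
t 15.17 tcp [0.6888 0.1016 0.3048] yawz 108.07 xax [0.952 0.304 0.047] zax [-0.307  0.941  0.141] y [ 0.001  0.148 -0.989] q [-0.02  0.6   0.93  1.9   0.15 -0.33] F [-0.3  0.6 -1.4] w 0.0159
travel [ 0.0075  0.0351 -0.0033] turn -1.2552
```

Request:
send_rows(plan=[{"fingers": 1, "travel": [0, 0, 0], "turn": -0.12}, {"fingers": 1, "travel": [0, 0, 0], "turn": -0.24}, {"fingers": 1, "travel": [0, 0, 0], "turn": -0.36}, {"fingers": 1, "travel": [0, 0, 0], "turn": -0.48}, {"fingers": 1, "travel": [0, 0, 0], "turn": -0.6}, {"fingers": 1, "travel": [0, 0, 0], "turn": -0.72}, {"fingers": 1, "travel": [0, 0, 0], "turn": -0.84}, {"fingers": 1, "travel": [0.006, 0.02, -0.006], "turn": -0.96}, {"fingers": 1, "travel": [0.006, 0.04, -0.006], "turn": -1.1}, {"fingers": 1, "travel": [0.006, 0.055, -0.006], "turn": -1.22}])

```text
time_s: 16.0
tool_pos: [0.6965, 0.1057, 0.2482]
tool_rot: [-1.12, -1.238, 1.066]
contact_force: [0.6, 0.8, -2.0]
grip_width: 0.0163
```

Run:
```python
from h import *
import pickle
go((.697,.106,.25),179.99)
p,d,m=cap('scene'); save('s16.png',p,(220,60,340,200),5)
o,M=st();a,d,m=cap('wrist'); pickle.dump((a,d,m),open('w16.pkl','wb')); save('w16.png',a,s=1.5)
```

```text
t 16.0 tcp [0.6965 0.1057 0.2482] yawz 177.23 xax [0.049 0.988 0.148] zax [-0.999  0.048  0.007] y [ 0.     0.148 -0.989] q [-0.01  0.56  0.76  1.77  0.15 -1.53] F [ 0.6  0.8 -2. ] w 0.0163
travel [ 0.0006 -0.0017 -0.0004] turn -0.0482
t 16.05 tcp [0.6947 0.1063 0.244 ] yawz 177.49 xax [0.045 0.988 0.148] zax [-0.999  0.044  0.014] y [-0.007  0.148 -0.989] q [-0.01  0.56  0.75  1.77  0.15 -1.54] F [-1.8 -0.5 -4.3] w 0.0161
```

View pics/s16.png

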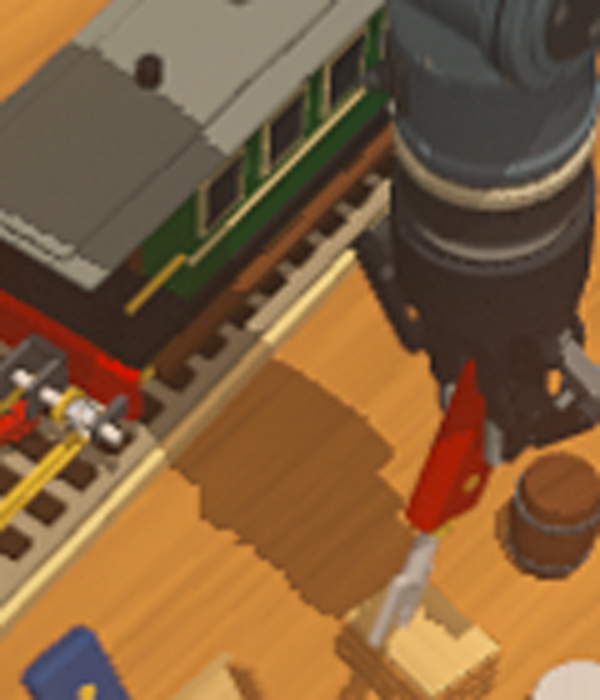

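View pics/w16.png

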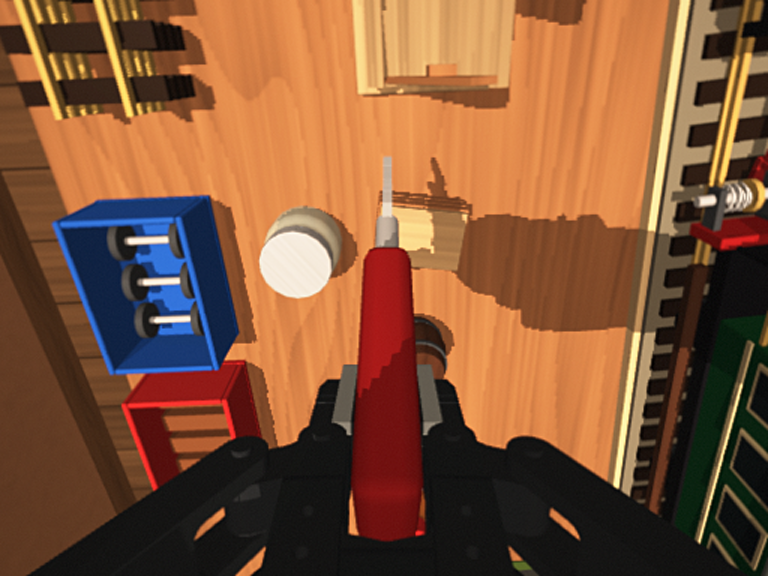

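Request:
send_rows(plan=[{"fingers": 1, "travel": [-0.008, 0.03, -0.001], "turn": -0.045}, {"fingers": 1, "travel": [-0.015, 0.06, -0.001], "turn": -0.045}, {"fingers": 1, "travel": [-0.022, 0.09, -0.001], "turn": -0.045}, {"fingers": 1, "travel": [-0.0266, 0.112, -0.001], "turn": -0.045}, {"fingers": 1, "travel": [-0.0266, 0.112, -0.001], "turn": -0.045}, {"fingers": 1, "travel": [-0.0266, 0.112, -0.001], "turn": -0.045}], grip_force=20)

```text
time_s: 16.6
tool_pos: [0.6952, 0.096, 0.1343]
tool_rot: [-1.103, -1.265, 1.092]
contact_force: [-0.7, 1.0, -0.1]
grip_width: 0.016
```

Run:
```python
from h import *
import pickle
go((.697,.033,.131))
p,d,m=cap('scene'); save('s17.png',p,(220,100,320,220),6)
a,d,m=cap('wrist'); pickle.dump((a,d,m),open('w17.pkl','wb')); save('w17.png',a,(170,0,350,384),2.0)
st()
```

```text
t 16.6 tcp [0.6952 0.096  0.1343] yawz 179.33 xax [0.012 0.989 0.148] zax [-1.     0.012  0.004] y [-0.002  0.148 -0.989] q [-0.03  0.51  0.46  1.53  0.15 -1.58] F [-0.7  1.  -0.1] w 0.016
travel [-0.0627 -0.006  -0.0026] t 16.7 tcp [0.6977 0.0962 0.1384] yawz 179.4 xax [0.01  0.989 0.148] zax [-1.     0.01  -0.004] y [ 0.006  0.148 -0.989] q [-0.02  0.51  0.47  1.53  0.15 -1.59] F [ 0.  -0.9 -0.2] w 0.016
```

View pics/s17.png

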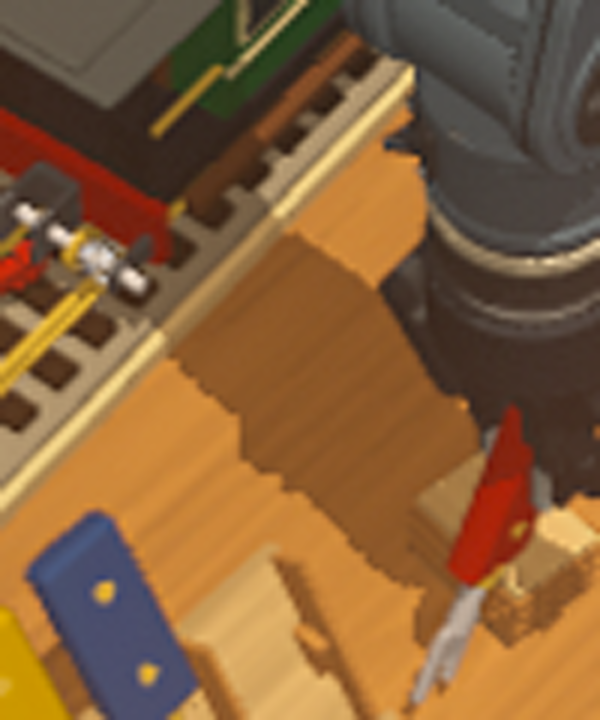

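View pics/w17.png

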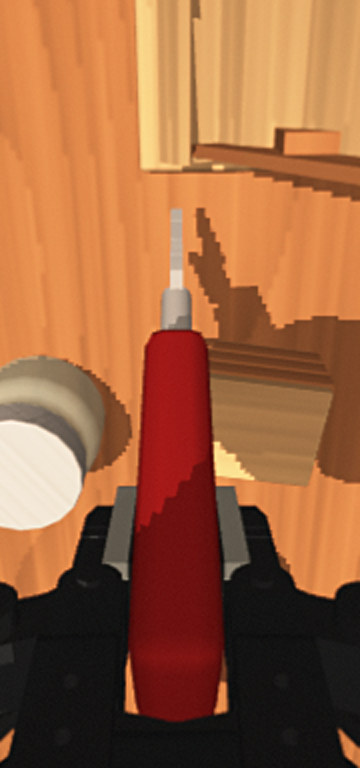

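Request:
send_rows(plan=[{"fingers": 1, "travel": [-0.009, 0.004, 0], "turn": 0}, {"fingers": 1, "travel": [-0.017, 0.003, 0], "turn": 0}, {"fingers": 1, "travel": [-0.025, 0.002, 0], "turn": 0}, {"fingers": 1, "travel": [-0.033, 0.0005, 0], "turn": 0}, {"fingers": 1, "travel": [-0.041, -0.0005, 0], "turn": 0}, {"fingers": 1, "travel": [-0.049, -0.002, 0], "turn": 0}, {"fingers": 1, "travel": [-0.056, -0.003, 0], "turn": 0}, {"fingers": 1, "travel": [-0.062, -0.0035, 0], "turn": 0}, {"fingers": 1, "travel": [-0.062, -0.0035, 0], "turn": 0}])

```text
time_s: 17.45
tool_pos: [0.6966, 0.0363, 0.1322]
tool_rot: [-1.101, -1.275, 1.085]
contact_force: [0.3, 6.4, 2.0]
grip_width: 0.0161
```

Run:
```python
from h import *
import pickle
o,M=st();a,d,m=cap('wrist'); pickle.dump((a,d,m),open('w18.pkl','wb')); save('w18.png',a,(170,0,350,384),2.0)
C=cloud(d,m); h=cv2.cvtColor(a,cv2.COLOR_RGB2HSV)
red=((h[...,0]<8)|(h[...,0]>172))&(h[...,1]>170); red[:100]=0; red[:,:220]=0;red[:,300:]=0
for v in range(100,384,10):
    us=np.where(red[v])[0]
    if len(us)>10: u=int(us.mean()); print(v,us.min(),us.max(),C[v,u].round(4))
p,d,m=cap('scene'); save('s18.png',p,(220,100,320,220),6)
```

```text
t 17.45 tcp [0.6966 0.0363 0.1322] yawz 179.47 xax [0.009 0.988 0.155] zax [-1.     0.009 -0.003] y [ 0.005  0.155 -0.988] q [-0.11  0.51  0.45  1.53  0.16 -1.68] F [0.3 6.4 2. ] w 0.0161
190 248 268 [0.6953 0.0114 0.1013]
200 244 272 [0.6953 0.0113 0.1139]
210 242 273 [0.6957 0.0107 0.1257]
220 241 274 [0.6957 0.0112 0.1346]
230 240 275 [0.6956 0.0109 0.1437]
240 239 276 [0.6956 0.0109 0.1515]
250 239 277 [0.6952 0.0107 0.1589]
260 238 278 [0.6952 0.0117 0.164 ]
270 237 279 [0.6951 0.0111 0.1705]
280 236 280 [0.6951 0.0105 0.1766]
290 235 281 [0.6951 0.0109 0.181 ]
300 234 281 [0.6954 0.0129 0.1836]
310 234 281 [0.6955 0.0166 0.1845]
320 235 280 [0.6955 0.0217 0.1842]
330 236 281 [0.6952 0.0263 0.1845]
340 236 280 [0.6953 0.0303 0.1855]
350 237 279 [0.6953 0.0359 0.1852]
```

View pics/s18.png

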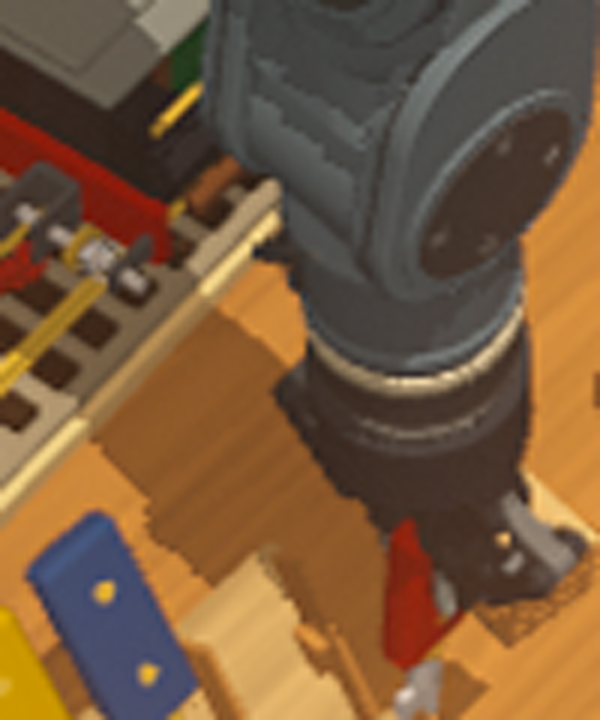

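View pics/w18.png

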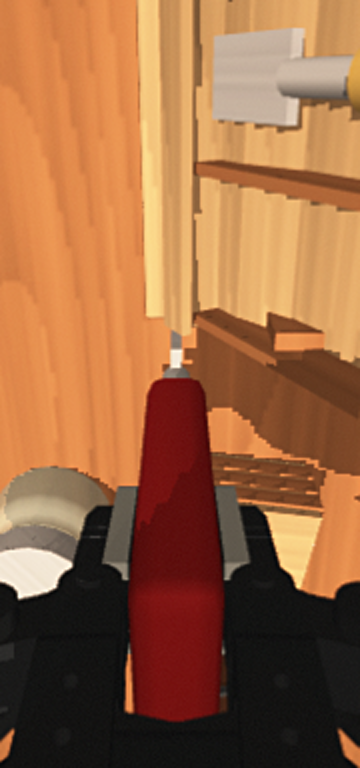

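Request:
send_rows(plan=[{"fingers": 1, "travel": [0.006, -0.025, 0], "turn": 0}, {"fingers": 1, "travel": [0.009, -0.05, 0], "turn": 0}, {"fingers": 1, "travel": [0.0108, -0.0722, 0], "turn": 0}, {"fingers": 1, "travel": [-0.01, -0.0755, 0.006], "turn": 0}, {"fingers": 1, "travel": [-0.0317, -0.0786, 0.0123], "turn": 0}, {"fingers": 1, "travel": [-0.0317, -0.0786, 0.0123], "turn": 0}, {"fingers": 1, "travel": [-0.0317, -0.0786, 0.0123], "turn": 0}, {"fingers": 1, "travel": [-0.0317, -0.0786, 0.0123], "turn": 0}])

```text
time_s: 18.22
tool_pos: [0.683, -0.0092, 0.2029]
tool_rot: [-1.105, -1.269, 1.092]
contact_force: [0.3, 0.5, -1.1]
grip_width: 0.0164
```

Run:
```python
from h import *
import pickle
o,M=st();a,d,m=cap('wrist'); pickle.dump((a,d,m),open('w19.pkl','wb')); save('w19.png',a,(110,0,400,384),2.0)
C=cloud(d,m); h=cv2.cvtColor(a,cv2.COLOR_RGB2HSV)
red=((h[...,0]<8)|(h[...,0]>172))&(h[...,1]>170); red[:100]=0; red[:,:220]=0;red[:,300:]=0
for v in range(100,384,14):
    us=np.where(red[v])[0]
    if len(us)>10: u=int(us.mean()); print(v,us.min(),us.max(),C[v,u].round(4))
go((.6843,-.0067,.152),179.99)
```

```text
t 18.22 tcp [ 0.683  -0.0092  0.2029] yawz 179.42 xax [0.01  0.989 0.147] zax [-1.    0.01 -0.  ] y [ 0.002  0.147 -0.989] q [-0.18  0.49  0.57  1.67  0.15 -1.74] F [ 0.3  0.5 -1.1] w 0.0164
198 244 272 [ 0.6816 -0.0348  0.1832]
212 243 273 [nan nan nan]
226 241 274 [ 0.6821 -0.0344  0.2111]
240 240 276 [ 0.6817 -0.0346  0.2226]
254 238 277 [ 0.6821 -0.0341  0.2317]
268 237 278 [ 0.682  -0.0343  0.2405]
282 235 280 [ 0.682  -0.0341  0.2478]
296 234 281 [ 0.682  -0.0331  0.2536]
310 234 281 [ 0.6821 -0.0289  0.2557]
324 236 280 [ 0.6818 -0.0226  0.256 ]
338 236 280 [ 0.6819 -0.0164  0.2566]
352 237 278 [ 0.6823 -0.0074  0.2554]
t 18.27 tcp [ 0.683  -0.0086  0.2026] yawz 179.46 xax [0.009 0.989 0.147] zax [-1.     0.009  0.   ] y [ 0.001  0.147 -0.989] q [-0.18  0.49  0.57  1.67  0.15 -1.74] F [ 0.5 -0.8 -1.4] w 0.0158
travel [-0.0056  0.0503 -0.0013] turn -0.0092
```

View pics/w19.png

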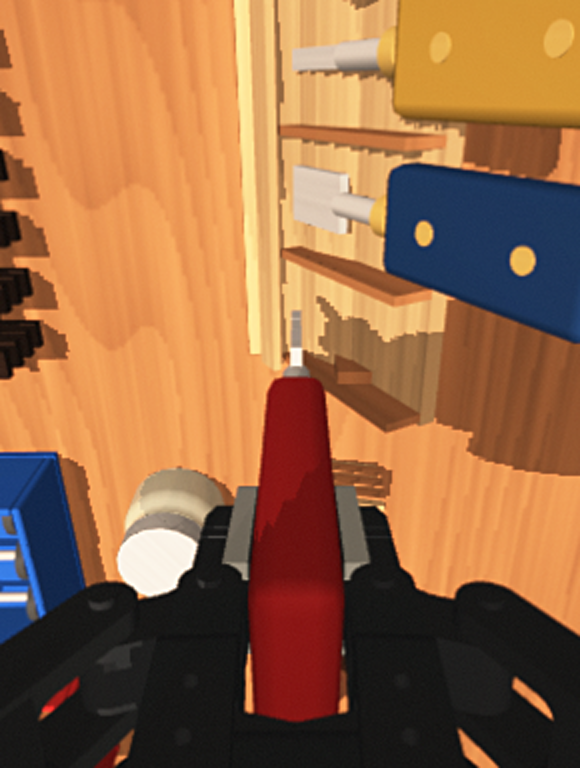

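Request:
send_rows(plan=[{"fingers": 1, "travel": [-0.0015, 0.02, -0.0005], "turn": 0}, {"fingers": 1, "travel": [-0.0035, 0.04, -0.0005], "turn": 0}, {"fingers": 1, "travel": [-0.0053, 0.0525, -0.0005], "turn": 0}, {"fingers": 1, "travel": [-0.0053, 0.0525, -0.0005], "turn": 0}, {"fingers": 1, "travel": [-0.0053, 0.0525, -0.0005], "turn": 0}])

```text
time_s: 18.68
tool_pos: [0.6827, -0.0051, 0.1486]
tool_rot: [-1.101, -1.268, 1.094]
contact_force: [0.6, 0.1, -0.5]
grip_width: 0.0162
```

Run:
```python
from h import *
import pickle
o,M=st();a,d,m=cap('wrist'); save('w20.png',a,(110,0,400,384),2.0)
C=cloud(d,m); h=cv2.cvtColor(a,cv2.COLOR_RGB2HSV)
red=((h[...,0]<8)|(h[...,0]>172))&(h[...,1]>170); red[:100]=0; red[:,:220]=0;red[:,300:]=0
for v in range(100,384,20):
    us=np.where(red[v])[0]
    if len(us)>10: u=int(us.mean()); print(v,us.min(),us.max(),C[v,u].round(4))
p,d,m=cap('scene'); save('s20.png',p,(190,100,310,250),5)
st()
```

```text
t 18.68 tcp [ 0.6827 -0.0051  0.1486] yawz 179.54 xax [0.008 0.989 0.148] zax [-1.     0.008  0.003] y [-0.002  0.148 -0.989] q [-0.17  0.48  0.45  1.57  0.15 -1.74] F [ 0.6  0.1 -0.5] w 0.0162
200 243 272 [ 0.6818 -0.0311  0.1319]
220 242 274 [ 0.6813 -0.0307  0.1519]
240 240 276 [ 0.6814 -0.03    0.1675]
260 237 278 [ 0.6818 -0.0306  0.1818]
280 236 280 [ 0.6815 -0.0303  0.1928]
300 234 281 [ 0.6819 -0.0286  0.2006]
320 235 280 [ 0.6819 -0.0211  0.2022]
340 237 280 [ 0.6817 -0.0108  0.2019]
t 18.78 tcp [ 0.6838 -0.0057  0.1509] yawz 179.52 xax [0.008 0.989 0.147] zax [-1.     0.008 -0.001] y [ 0.002  0.147 -0.989] q [-0.17  0.48  0.45  1.57  0.15 -1.74] F [ 1.   0.2 -1.2] w 0.0157
```

View pics/w20.png

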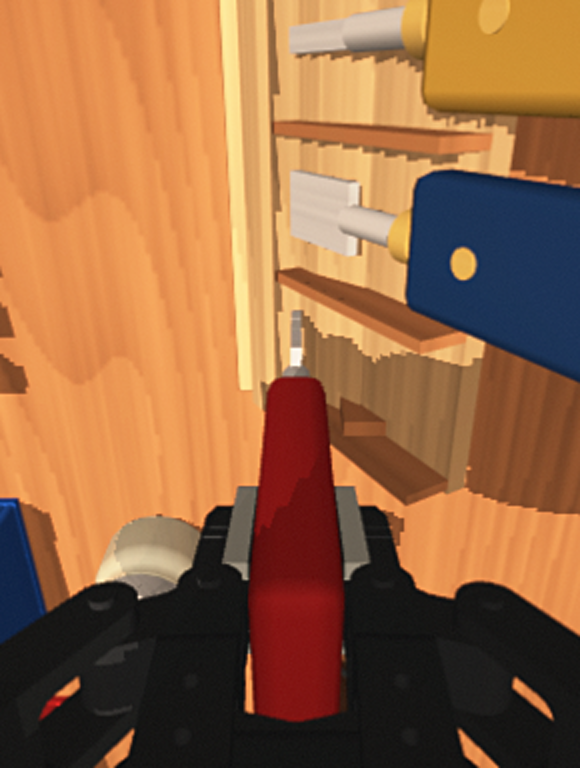

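View pics/s20.png

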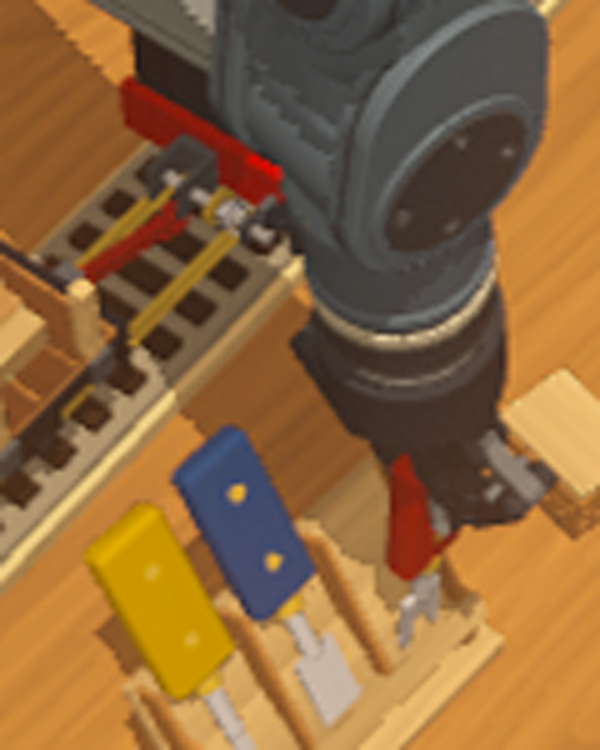

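Request:
send_rows(plan=[{"fingers": 0.8, "travel": [-0.0003, 0.002, 0.005], "turn": 0}, {"fingers": 0.74, "travel": [-0.0005, 0.003, 0.011], "turn": 0}, {"fingers": 0.69, "travel": [-0.0007, 0.005, 0.02], "turn": 0}, {"fingers": 0.64, "travel": [-0.001, 0.007, 0.029], "turn": 0}, {"fingers": 0.59, "travel": [-0.0015, 0.01, 0.038], "turn": 0}, {"fingers": 0.54, "travel": [-0.002, 0.013, 0.048], "turn": 0}, {"fingers": 0.48, "travel": [-0.0025, 0.016, 0.057], "turn": 0}, {"fingers": 0.42, "travel": [-0.003, 0.018, 0.064], "turn": 0}, {"fingers": 0.4, "travel": [-0.003, 0.018, 0.065], "turn": 0}, {"fingers": 0.38, "travel": [-0.003, 0.018, 0.065], "turn": 0}])

```text
time_s: 19.62
tool_pos: [0.6187, -0.0058, 0.133]
tool_rot: [-1.106, -1.271, 1.092]
contact_force: [-0.5, -0.1, 0.1]
grip_width: 0.0529
```

Run:
```python
from h import *
import pickle
o,M=st();a,d,m=cap('wrist'); save('w21.png',a,(110,0,400,384),2.0)
p,d,m=cap('scene'); save('s21.png',p,(190,100,310,250),5)
st()
```

```text
t 19.62 tcp [ 0.6187 -0.0058  0.133 ] yawz 179.47 xax [0.009 0.989 0.147] zax [-1.     0.009 -0.002] y [ 0.003  0.147 -0.989] q [-0.19  0.3   0.19  1.48  0.15 -1.76] F [-0.5 -0.1  0.1] w 0.0529
t 19.72 tcp [ 0.6191 -0.0059  0.1327] yawz 179.48 xax [0.009 0.989 0.147] zax [-1.     0.009 -0.002] y [ 0.003  0.147 -0.989] q [-0.19  0.3   0.19  1.48  0.15 -1.76] F [-0.7 -0.3  0.2] w 0.0526
```

View pics/w21.png

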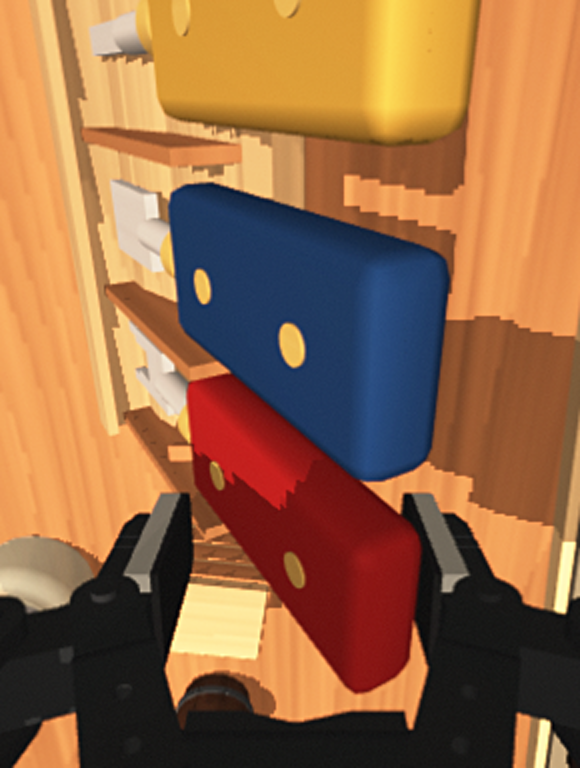

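View pics/s21.png

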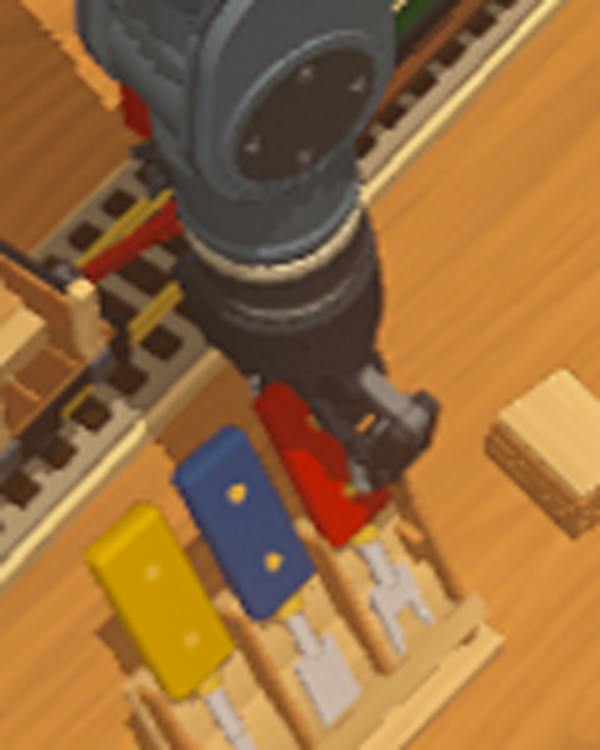

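Request:
send_rows(plan=[{"fingers": 0.2, "travel": [0, 0, 0], "turn": 0}, {"fingers": 0, "travel": [0, 0, 0], "turn": 0}, {"fingers": 0, "travel": [0, 0, 0], "turn": 0}, {"fingers": 0, "travel": [0, 0, 0], "turn": 0}, {"fingers": 0, "travel": [0.003, -0.02, 0], "turn": 0}, {"fingers": 0, "travel": [0.006, -0.04, 0], "turn": 0}, {"fingers": 0, "travel": [0.01, -0.07, 0], "turn": 0}, {"fingers": 0, "travel": [0.015, -0.1, 0], "turn": 0}, {"fingers": 0, "travel": [0.015, -0.1, 0], "turn": 0}])

```text
time_s: 20.47
tool_pos: [0.6212, -0.006, 0.2403]
tool_rot: [-1.113, -1.278, 1.089]
contact_force: [0.2, -0.4, 1.1]
grip_width: 0.0855
```

Run:
```python
from h import *
import pickle
p,d,m=cap('scene'); pickle.dump((p,d,m),open('s22.pkl','wb')); save('s22.png',p,(200,160,300,285),6)
go((.50,-.18,.25))
```

```text
t 20.52 tcp [ 0.6207 -0.006   0.2377] yawz 179.49 xax [0.008 0.989 0.146] zax [-1.     0.009 -0.009] y [ 0.01   0.146 -0.989] q [-0.19  0.31  0.4   1.68  0.15 -1.76] F [ 0.4 -0.4 -0.4] w 0.0852
travel [-0.1713 -0.0388  0.1191]
```

View pics/s22.png

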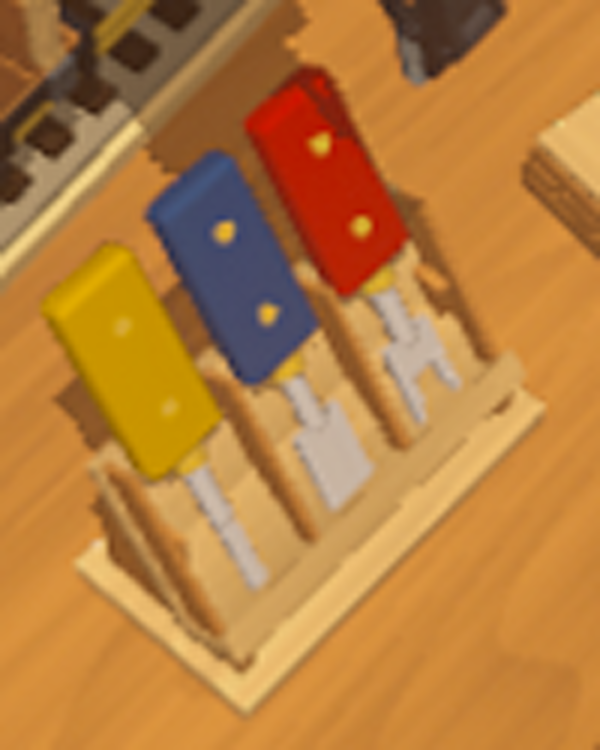

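The fork is back in its bay: its rivets sit within about 3 px of the enlarged crop, 1 to 2 mm, of where they began. Now the wagon.

Request:
send_rows(plan=[{"fingers": 0.5, "travel": [-0.02, -0.02, 0.02], "turn": 0}, {"fingers": 1, "travel": [-0.04, -0.03, 0.05], "turn": 0}, {"fingers": 1, "travel": [-0.07, -0.04, 0.075], "turn": 0}, {"fingers": 1, "travel": [-0.1, -0.05, 0.1], "turn": 0}, {"fingers": 1, "travel": [-0.135, -0.055, 0.12], "turn": 0}, {"fingers": 1, "travel": [-0.169, -0.055, 0.12], "turn": 0}, {"fingers": 1, "travel": [-0.169, -0.055, 0.12], "turn": 0}, {"fingers": 1, "travel": [-0.169, -0.055, 0.12], "turn": 0}])

```text
time_s: 21.18
tool_pos: [0.496, -0.1812, 0.2604]
tool_rot: [-1.103, -1.265, 1.09]
contact_force: [0.4, -0.1, -0.0]
grip_width: -0.0001
```

Run:
```python
from h import *
import pickle
st();a,d,m=cap('wrist'); pickle.dump((a,d,m),open('w23.pkl','wb')); save('w23.png',a,s=1.5);st()
```

```text
t 21.18 tcp [ 0.496  -0.1812  0.2604] yawz 179.27 xax [0.013 0.989 0.149] zax [-1.     0.013  0.003] y [-0.001  0.149 -0.989] q [-0.55  0.14  0.24  1.76  0.13 -2.12] F [ 0.4 -0.1 -0. ] w -0.0001
t 21.23 tcp [ 0.4964 -0.18    0.2609] yawz 179.38 xax [0.011 0.989 0.149] zax [-1.     0.011  0.002] y [-0.001  0.149 -0.989] q [-0.55  0.14  0.24  1.76  0.13 -2.12] F [0.1 0.2 0.9] w -0.0006
```

View pics/w23.png

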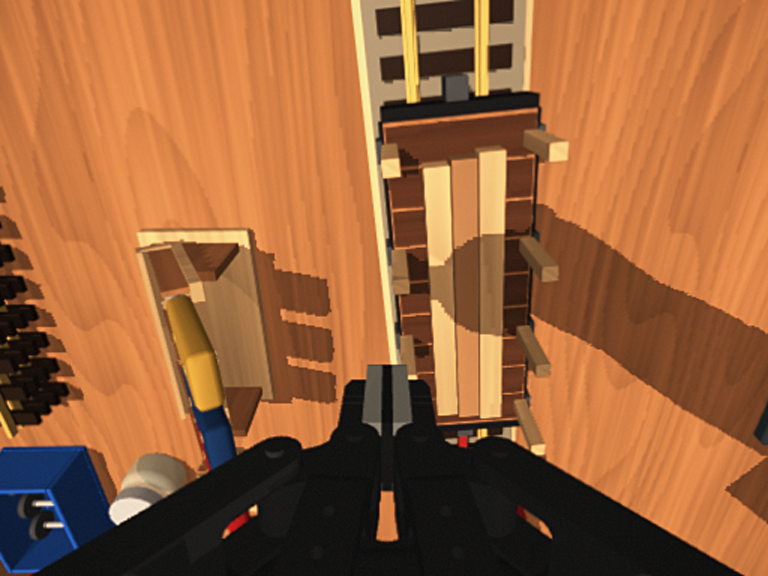

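Run:
```python
from h import *
import pickle
a,d,m=pickle.load(open('w1.pkl','rb')); save('w1m.png',a,(160,280,290,370),6)
a,d,m=pickle.load(open('w23.pkl','rb')); save('w23m.png',a,(240,40,380,120),5.5)
S=pickle.load(open('s0.pkl','rb'));a=S['top'][0];save('topm.png',a,(330,215,395,270),10);a=S['scene'][0];save('scm.png',a,(90,220,150,310),8)
```

```text
(no output)
```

View pics/w1m.png

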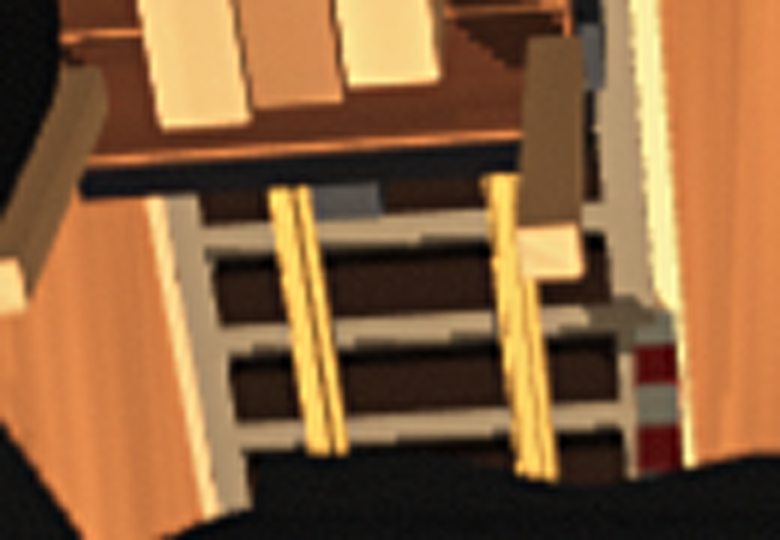

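View pics/w23m.png

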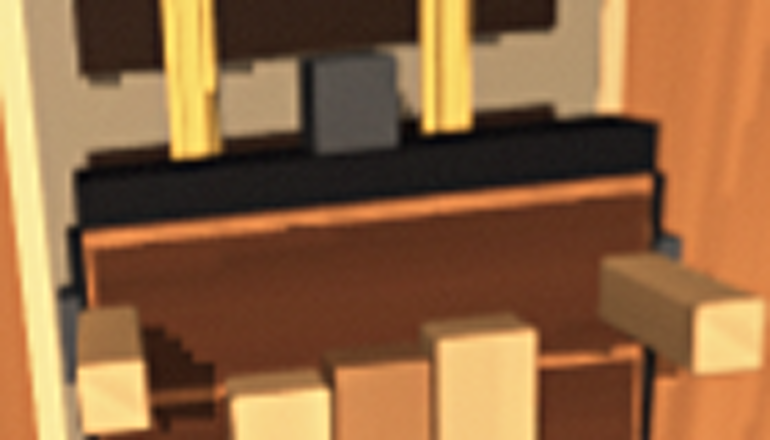

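View pics/topm.png

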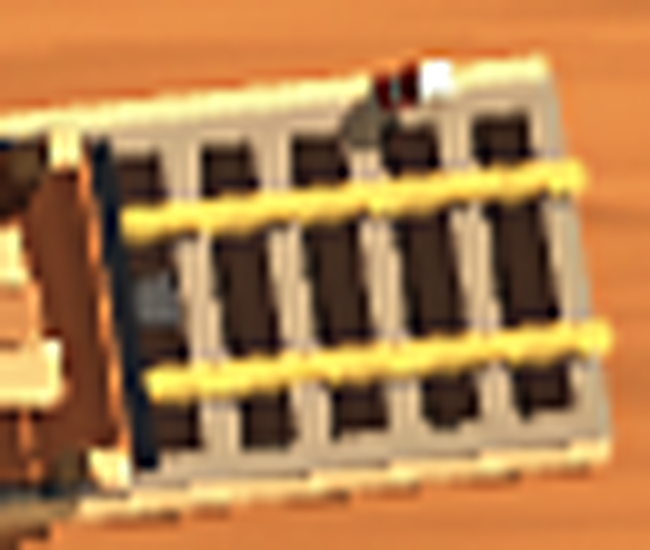

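View pics/scm.png

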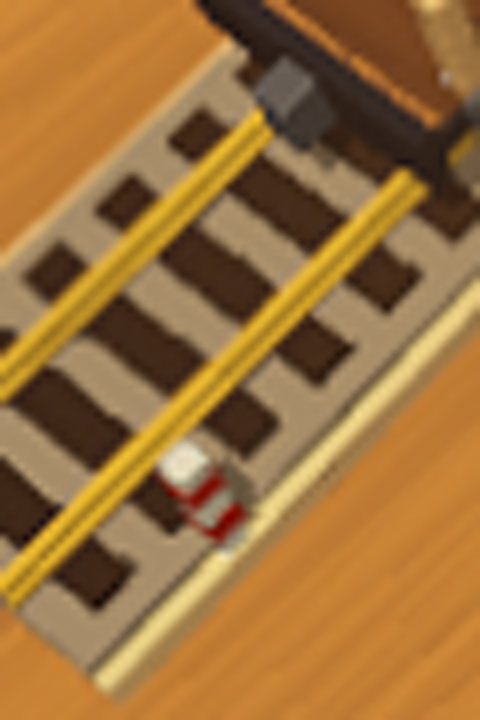

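Run:
```python
from h import *
import pickle
S=pickle.load(open('s0.pkl','rb')); ms=S['scene'][2]; mt=S['top'][2]
X,e=tri([(ms,113.1,277.8),(mt,373.6,222.8)]); print('marker',X.round(4),np.round(e,1).tolist(), atz(ms,113.1,277.8,.07).round(4),atz(mt,373.6,222.8,.07).round(4))
for n,i,uv in [('top',0,(373.6,222.8)),]: 
    C=cloud(*S['top'][1:]); print(C[223,372:376].round(4)); C=cloud(*S['scene'][1:]); print(C[277:279,112:115].round(4))
a,d,m=pickle.load(open('w23.pkl','rb')); C=cloud(d,m)
for Y in (160,172,180,190,200,210,220,230):
    u,v=240+110/5.5,40+Y/5.5; print(Y,C[int(round(v)),int(round(u))].round(4),atz(m,u,v,.09).round(4))
# scene end corner far: top edge outer
ue,ve=90+432/8,220+150/8
print('scene end', atz(ms,ue,ve,.085).round(4)); C=cloud(*S['scene'][1:])
for dv in range(-3,5): print(C[int(ve)+dv,int(ue)-2:int(ue)+2].round(3).tolist())
uy=np.array([-.074,.997,0])
```

```text
marker [ 0.5154 -0.3608  0.0645] [[-1.0, 0.1], [-0.6, -0.4]] [ 0.5196 -0.3597  0.07  ] [ 0.5139 -0.3609  0.07  ]
[[ 0.5133 -0.3557  0.0711]
 [ 0.5132 -0.3586  0.0715]
 [ 0.5131 -0.3614  0.0721]
 [ 0.5173 -0.3806  0.0202]]
[[[ 0.5154 -0.3599  0.0682]
  [ 0.5171 -0.3585  0.0684]
  [ 0.5203 -0.3573  0.0714]]

 [[ 0.5177 -0.3615  0.0691]
  [ 0.5204 -0.3602  0.0713]
  [ 0.5214 -0.3587  0.0701]]]
160 [ 0.4909 -0.2551  0.0243] [ 0.4915 -0.2599  0.09  ]
172 [ 0.4914 -0.2573  0.0774] [ 0.4915 -0.2581  0.09  ]
180 [ 0.4915 -0.2565  0.0881] [ 0.4915 -0.2569  0.09  ]
190 [ 0.4915 -0.2548  0.0879] [ 0.4916 -0.2554  0.09  ]
200 [ 0.4915 -0.254   0.0878] [ 0.4916 -0.2539  0.09  ]
210 [ 0.4916 -0.2522  0.0869] [ 0.4916 -0.2523  0.09  ]
220 [ 0.4916 -0.2505  0.0877] [ 0.4916 -0.2508  0.09  ]
230 [ 0.4916 -0.2489  0.0881] [ 0.4916 -0.2492  0.09  ]
scene end [ 0.505 -0.255  0.085]
[[0.497, -0.253, 0.09], [0.495, -0.25, 0.084], [0.498, -0.249, 0.086], [0.5, -0.247, 0.086]]
[[nan, nan, nan], [0.498, -0.252, 0.086], [0.498, -0.25, 0.081], [0.499, -0.248, 0.081]]
[[0.499, -0.255, 0.087], [0.499, -0.253, 0.083], [0.5, -0.251, 0.082], [0.499, -0.249, 0.078]]
[[0.5, -0.257, 0.084], [0.5, -0.255, 0.082], [0.501, -0.253, 0.081], [0.478, -0.241, 0.032]]
[[0.5, -0.258, 0.081], [0.501, -0.256, 0.08], [0.499, -0.253, 0.073], [0.499, -0.251, 0.069]]
[[0.497, -0.257, 0.072], [0.497, -0.255, 0.068], [0.499, -0.254, 0.07], [0.499, -0.252, 0.066]]
[[0.496, -0.258, 0.065], [0.501, -0.258, 0.072], [0.501, -0.255, 0.069], [0.5, -0.253, 0.064]]
[[0.493, -0.258, 0.057], [0.499, -0.258, 0.064], [0.498, -0.255, 0.06], [0.498, -0.253, 0.056]]
```

Request:
send_rows(plan=[{"fingers": 1, "travel": [0.035, 0.01, 0.003], "turn": 0}, {"fingers": 1, "travel": [0.07, 0.03, 0.006], "turn": 0}, {"fingers": 1, "travel": [0.1, 0.055, 0.009], "turn": 0}, {"fingers": 1, "travel": [0.1147, 0.078, 0.0108], "turn": 0}, {"fingers": 1, "travel": [0.113, 0.09, 0.0108], "turn": 0}, {"fingers": 1, "travel": [0.108, 0.12, 0.0108], "turn": 0}, {"fingers": 1, "travel": [0.1025, 0.159, 0.0108], "turn": 0}, {"fingers": 1, "travel": [0.1025, 0.159, 0.0108], "turn": 0}, {"fingers": 1, "travel": [0.1025, 0.159, 0.0108], "turn": 0}])

```text
time_s: 21.98
tool_pos: [0.4839, -0.0533, 0.1164]
tool_rot: [-1.096, -1.264, 1.095]
contact_force: [0.1, -0.5, 1.2]
grip_width: -0.0001
```

Run:
```python
from h import *
import pickle
st();p,d,m=cap('scene'); save('s24.png',p,(130,90,250,220),5)
a,d,m=cap('wrist'); save('w24.png',a,(130,150,390,384),2.5)
go((.4947,-.177,.118))
```

```text
t 21.98 tcp [ 0.4839 -0.0533  0.1164] yawz 179.55 xax [0.009 0.989 0.15 ] zax [-1.     0.008  0.009] y [-0.008  0.15  -0.989] q [-0.34 -0.   -0.19  1.44  0.14 -1.91] F [ 0.1 -0.5  1.2] w -0.0001
t 22.08 tcp [ 0.4888 -0.0553  0.1223] yawz 179.51 xax [0.008 0.989 0.146] zax [-1.     0.009 -0.003] y [ 0.004  0.146 -0.989] q [-0.34 -0.   -0.18  1.44  0.14 -1.91] F [0.2 0.2 0.4] w -0.0003
travel [-0.121  -0.0135 -0.0069]
```

View pics/s24.png

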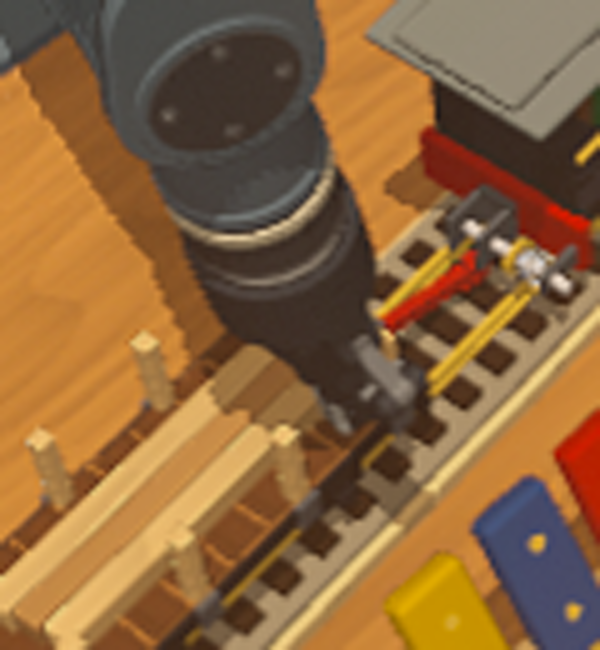

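View pics/w24.png

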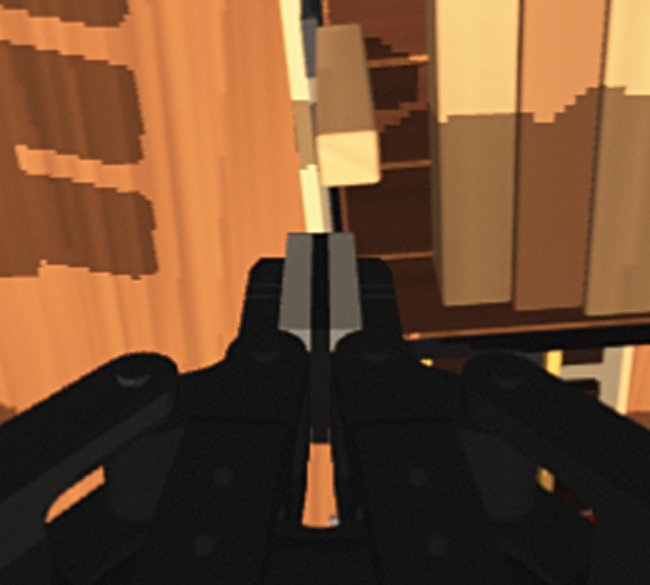

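Request:
send_rows(plan=[{"fingers": 1, "travel": [-0.005, 0.002, 0.004], "turn": 0}, {"fingers": 1, "travel": [-0.013, 0.002, 0.003], "turn": 0}, {"fingers": 1, "travel": [-0.02, 0.001, 0.003], "turn": 0}, {"fingers": 1, "travel": [-0.03, 0, 0.002], "turn": 0}, {"fingers": 1, "travel": [-0.04, -0.002, 0.001], "turn": 0}, {"fingers": 1, "travel": [-0.052, -0.004, 0.001], "turn": 0}, {"fingers": 1, "travel": [-0.064, -0.006, 0], "turn": 0}, {"fingers": 1, "travel": [-0.076, -0.007, -0.001], "turn": 0}, {"fingers": 1, "travel": [-0.088, -0.009, -0.002], "turn": 0}, {"fingers": 1, "travel": [-0.088, -0.009, -0.002], "turn": 0}])

```text
time_s: 22.92
tool_pos: [0.4883, -0.1463, 0.1155]
tool_rot: [-1.107, -1.266, 1.093]
contact_force: [0.3, -0.1, 0.1]
grip_width: -0.0003
```

Run:
```python
from h import *
import pickle
st();p,d,m=cap('scene'); pickle.dump((p,d,m),open('s25.pkl','wb')); save('s25.png',p,(60,130,220,310),3.3); save('s25m.png',p,(90,220,180,310),6)
st()
```

```text
t 22.92 tcp [ 0.4883 -0.1463  0.1155] yawz 179.32 xax [0.012 0.989 0.145] zax [-1.     0.012  0.001] y [ 0.001  0.145 -0.989] q [-0.5   0.07 -0.11  1.46  0.13 -2.07] F [ 0.3 -0.1  0.1] w -0.0003
t 22.97 tcp [ 0.488  -0.1451  0.1155] yawz 179.35 xax [0.011 0.989 0.147] zax [-1.     0.011  0.002] y [-0.     0.147 -0.989] q [-0.5   0.07 -0.11  1.46  0.13 -2.07] F [-0.5 -0.   0.6] w -0.0
```

View pics/s25.png

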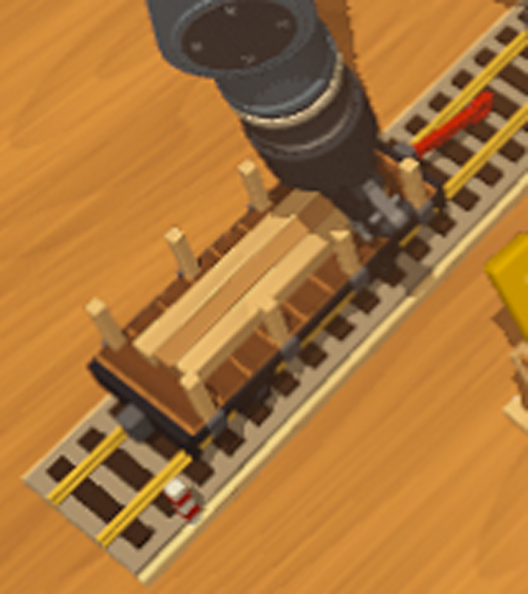

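View pics/s25m.png

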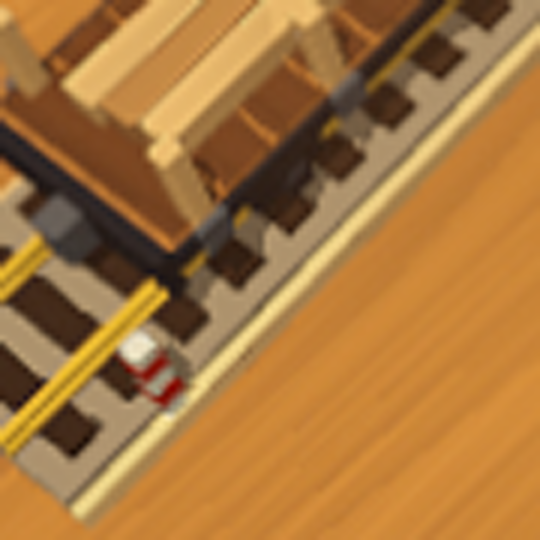

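Run:
```python
from h import *
import pickle
ux=np.array([.997,.074,0]);uy=np.array([-.074,.997,0])
for f in ('s0','s25'):
    S=pickle.load(open(f+'.pkl','rb')); p,d,m=S['scene'] if f=='s0' else S
    C=cloud(d,m); s=C@uy; x=C@ux
    k=(C[...,2]>.078)&(C[...,2]<.1)&(x>.38)&(x<.478)&(s<-.2)
    print(f,k.sum(),np.nanpercentile(s[k],[0,1,2,5]).round(4))
    k=(C[...,2]>.062)&(C[...,2]<.1)&(x>.48)&(x<.5)&(s<-.36)&(s>-.42)
    print('marker',k.sum(),C[k].mean(0).round(4),s[k].min().round(4),s[k].max().round(4))
    k=(C[...,2]>.13)&(x>.455)&(x<.48)&(s<-.18)&(s>-.38)&(C[...,2]<.15); print('stake tops s', np.sort(s[k]).round(3))
```

```text
s0 961 [-0.3084 -0.3032 -0.2995 -0.2942]
marker 24 [ 0.5186 -0.3597  0.0682] -0.4019 -0.3926
stake tops s [-0.274 -0.274 -0.274 -0.274 -0.273 -0.273 -0.273 -0.272 -0.272 -0.272
 -0.272 -0.272 -0.271 -0.271 -0.27  -0.27  -0.27  -0.269 -0.268 -0.268
 -0.267 -0.267 -0.267 -0.266 -0.266 -0.266 -0.265 -0.265 -0.264 -0.206
 -0.205 -0.205 -0.204 -0.204 -0.203 -0.203 -0.203 -0.202 -0.202 -0.202
 -0.202 -0.2   -0.2   -0.2   -0.2   -0.198 -0.198 -0.198 -0.198 -0.197
 -0.196 -0.195 -0.195 -0.194]
s25 1481 [-0.3902 -0.3836 -0.3776 -0.3743]
marker 60 [ 0.5122 -0.3434  0.0735] -0.4017 -0.3604
stake tops s [-0.355 -0.355 -0.354 -0.354 -0.353 -0.353 -0.352 -0.352 -0.351 -0.35
 -0.349 -0.348 -0.348 -0.348 -0.347 -0.347 -0.346 -0.346 -0.345 -0.344
 -0.344 -0.344 -0.284 -0.284 -0.284 -0.284 -0.283 -0.283 -0.283 -0.282
 -0.282 -0.282 -0.282 -0.28  -0.28  -0.279 -0.278 -0.278 -0.278 -0.277
 -0.276 -0.276 -0.275 -0.275 -0.274 -0.216 -0.215 -0.215 -0.214 -0.214
 -0.214 -0.213 -0.213 -0.213 -0.212 -0.212 -0.212 -0.211 -0.21  -0.21
 -0.209 -0.209 -0.208 -0.207 -0.207 -0.207 -0.206 -0.206 -0.205 -0.205
 -0.205 -0.198 -0.197 -0.197 -0.197]
```

Request:
send_rows(plan=[{"fingers": 1, "travel": [-0.004, -0.0006, 0], "turn": 0}, {"fingers": 1, "travel": [-0.008, -0.0012, -0.001], "turn": 0}, {"fingers": 1, "travel": [-0.012, -0.0018, -0.001], "turn": 0}, {"fingers": 1, "travel": [-0.016, -0.0024, -0.001], "turn": 0}, {"fingers": 1, "travel": [-0.02, -0.003, -0.0015], "turn": 0}, {"fingers": 1, "travel": [-0.0235, -0.0035, -0.002], "turn": 0}, {"fingers": 1, "travel": [-0.0235, -0.0035, -0.002], "turn": 0}, {"fingers": 1, "travel": [-0.0235, -0.0035, -0.002], "turn": 0}])

```text
time_s: 23.63
tool_pos: [0.4901, -0.1675, 0.116]
tool_rot: [-1.105, -1.268, 1.093]
contact_force: [-0.5, -0.1, 0.8]
grip_width: 0.0002
```

```bash
cat > chk.py <<'E'
from h import *
import pickle,sys
ux=np.array([.997,.074,0]);uy=np.array([-.074,.997,0])
st();p,d,m=cap('scene'); pickle.dump((p,d,m),open('s26.pkl','wb')); save(sys.argv[1],p,(90,190,210,310),5)
C=cloud(d,m); s=C@uy; x=C@ux
k=(C[...,2]>.13)&(x>.455)&(x<.48)&(s<-.33)&(C[...,2]<.15)&(s>-.42); print('last stake s', np.median(s[k]).round(4),'start -.2695, moved',(-.2695-np.median(s[k])).round(4))
k=(C[...,2]>.078)&(C[...,2]<.1)&(x>.38)&(x<.478)&(s<-.2); print(np.nanpercentile(s[k],[0,1,2,5]).round(4))
E
python3 chk.py s26.png
```

```text
t 23.63 tcp [ 0.4901 -0.1675  0.116 ] yawz 179.46 xax [0.009 0.989 0.147] zax [-1.     0.009  0.001] y [ 0.001  0.147 -0.989] q [-0.54  0.1  -0.08  1.46  0.13 -2.1 ] F [-0.5 -0.1  0.8] w 0.0002
last stake s -0.3662 start -.2695, moved 0.0967
[-0.4052 -0.3964 -0.3919 -0.3895]
```

View pics/s26.png

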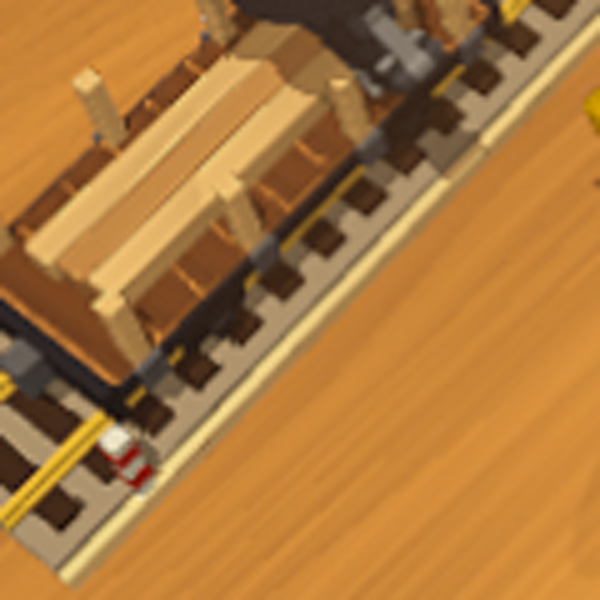

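Request:
send_rows(plan=[{"fingers": 1, "travel": [-0.003, -0.0005, 0], "turn": 0}, {"fingers": 1, "travel": [-0.006, -0.001, 0], "turn": 0}, {"fingers": 1, "travel": [-0.008, -0.0012, -0.0005], "turn": 0}, {"fingers": 1, "travel": [-0.008, -0.0012, -0.0005], "turn": 0}, {"fingers": 1, "travel": [-0.008, -0.0012, -0.0005], "turn": 0}])

```text
time_s: 24.1
tool_pos: [0.4905, -0.1756, 0.116]
tool_rot: [-1.105, -1.268, 1.093]
contact_force: [0.9, -0.8, -0.2]
grip_width: -0.0003
```

```bash
python3 chk.py s27.png
```

```text
t 24.1 tcp [ 0.4905 -0.1756  0.116 ] yawz 179.46 xax [0.009 0.989 0.147] zax [-1.     0.009  0.001] y [ 0.001  0.147 -0.989] q [-0.55  0.11 -0.07  1.47  0.13 -2.12] F [ 0.9 -0.8 -0.2] w -0.0003
last stake s -0.3729 start -.2695, moved 0.1034
[-0.4128 -0.4064 -0.3997 -0.3974]
```

Request:
send_rows(plan=[{"fingers": 1, "travel": [0.006, 0.001, 0], "turn": 0}, {"fingers": 1, "travel": [0.013, 0.002, 0], "turn": 0}, {"fingers": 1, "travel": [0.018, -0.02, 0], "turn": 0}, {"fingers": 1, "travel": [0.02, -0.05, 0], "turn": 0}, {"fingers": 1, "travel": [0.025, -0.09, 0], "turn": 0}, {"fingers": 1, "travel": [0.015, -0.13, 0], "turn": 0}, {"fingers": 1, "travel": [-0.02, -0.15, 0], "turn": 0}, {"fingers": 1, "travel": [-0.05, -0.15, 0], "turn": 0}, {"fingers": 1, "travel": [-0.05, -0.15, 0], "turn": 0}, {"fingers": 1, "travel": [-0.05, -0.15, 0], "turn": 0}])

```text
time_s: 24.98
tool_pos: [0.4899, -0.2473, 0.2565]
tool_rot: [-1.104, -1.268, 1.091]
contact_force: [0.8, 0.2, -1.0]
grip_width: -0.0003
```

```bash
python3 chk.py s28.png
python3 - <<'E'
from h import *
import pickle
a,d,m=cap('wrist'); pickle.dump((a,d,m),open('w28.pkl','wb')); save('w28.png',a,s=1.5)
p,d,m=cap('scene'); save('s29.png',p,s=1.5); save('s29r.png',p,(200,160,300,285),6)
save('s29c.png',p,(180,90,280,190),6)
E
```

```text
t 24.98 tcp [ 0.4899 -0.2473  0.2565] yawz 179.37 xax [0.011 0.989 0.148] zax [-1.     0.011  0.001] y [ 0.001  0.148 -0.989] q [-0.66  0.21  0.31  1.77  0.12 -2.22] F [ 0.8  0.2 -1. ] w -0.0003
last stake s -0.3731 start -.2695, moved 0.1036
[-0.4125 -0.405  -0.3992 -0.3969]
```

View pics/w28.png

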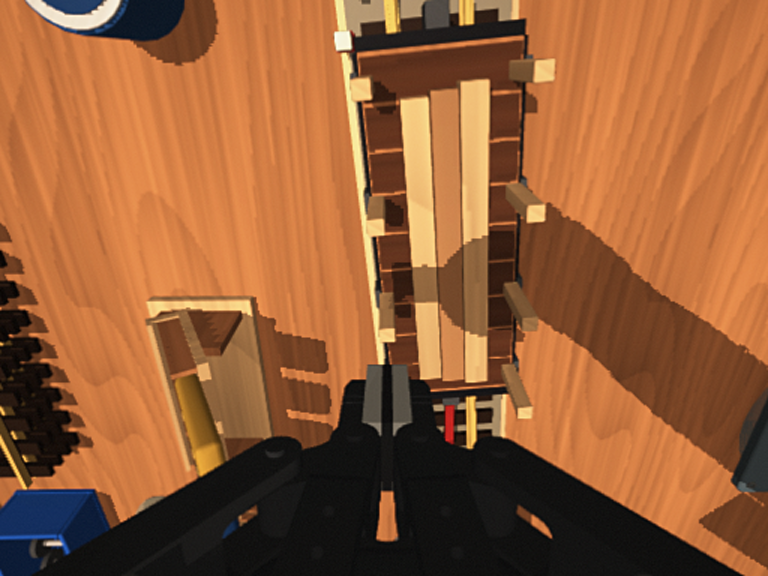

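View pics/s29.png

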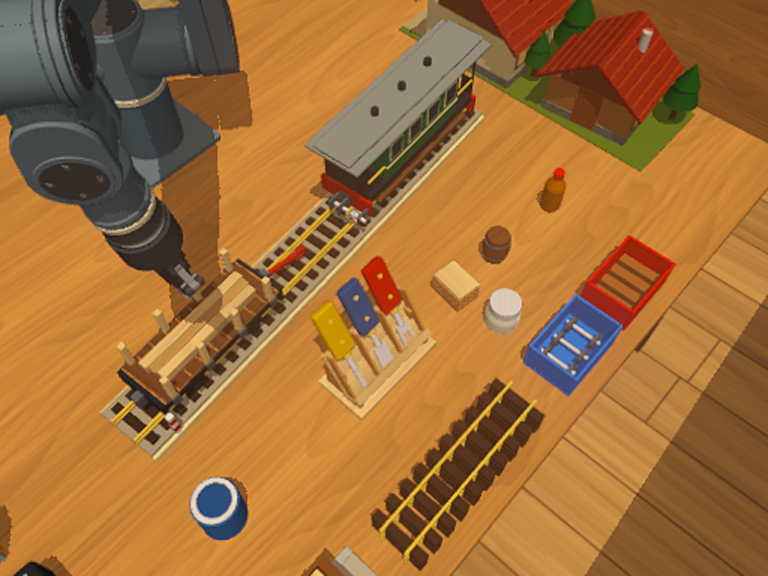

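View pics/s29c.png

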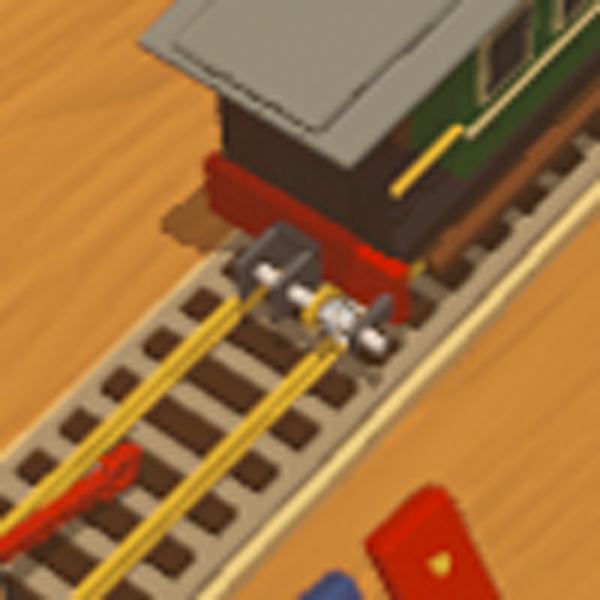

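View pics/s29r.png

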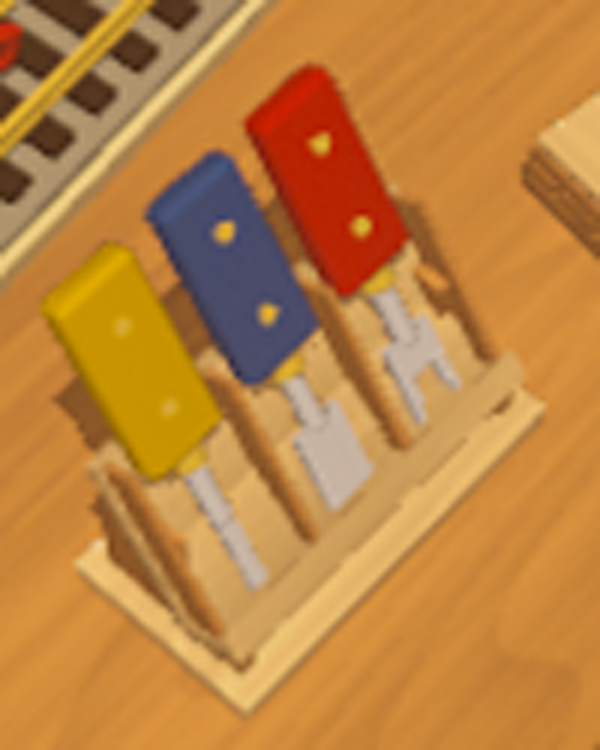

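Everything checks out: the marker top at (345,40) is level with the wagon's outer edge at about (355,38), the bar is down, the pin is home and the fork is in its bay.

```bash
python3 -c "
from workcell import env
print(env.close_job())"
```

```text
the job is handed in; nothing more can be done
None
```

The wagon is uncoupled and level with the marker post, the forked tool is back in its own bay, and the job was handed in at about 25 s of the 54 s; no verdict was reported.

**What I did**
- **Taking the fork:** I gripped it across its thickness. The moves cannot tilt the tool, so I leaned the fork about 27° in the grip by pressing it against the end of the rack's front lip.
- **Uncoupling:** I slid the fork over the pin and pushed the collar about 12 mm, with roughly 3 N on the tool, and the bar dropped.
- **Putting it back:** I set the fork upright against the same lip end and tipped it back into its bay.
- **Rolling the wagon:** I pushed the wagon by its second far-side stake with the closed fingers.

**Last checks**
- **Coupling bar and pin:** the bar sloped about 0.31 rad by depth measurement just after it dropped. It still hangs off the pin in the last picture, and the pin looks home.
- **Fork:** its rivets appear within about 1 to 2 mm of where they started.
- **Wagon:** it moved 103.6 mm against the 103.7 mm I measured to the marker, and the wrist picture shows the two level.
- **Other things:** the tools, crate, barrel, jar, tin and oiler look unmoved in the pictures. The gripper was clear of everything.

**What went wrong or disagreed**
- One turn ran into the last joint's limit. That left the tool tilted about 8.5° for the rest of the job and cost about 3 s, but did no harm.
- The scene camera put the fork's blade about 2 mm away from where the wrist camera did. I went by the wrist camera there.

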